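# Pour walnuts into a loaf tin under a low cooling rack

## Robot

A 6-joint arm with a two-finger parallel gripper is mounted at the origin on the work surface. World frame = base frame: x ahead of the robot, y to its left, z up, the work surface at z = 0. Lengths are in m, angles in rad, forces in N, time in s.
With the tool pointing down it reaches from about 0.25 to 0.775 m from the base axis. Payload 4 kg.
Tool frame: the origin (TCP) lies midway between the tips of the shut fingers; the grasp point (between the pads) lies 19 mm behind it; z points along the fingers, y is the direction in which the jaws open and shut (so a half turn about z gives the same grasp; the last joint's range is limited). The gripper opens to 85 mm and grips with 20 to 120 N. Pads are 22 mm wide; open, the fingers measure 114 mm over their backs; the gripper's body (76 mm by 85 mm) begins 54 mm behind the grasp point. The pads swing forward as they close: fully open they stand 13 mm farther back than shut.
Start: joints at [1.227, 0.087, 1.371, -0, 1.684, -0.103], TCP at [0.131, 0.534, 0.231] pointing down, gripper open.
Joint ranges: [-3.1, 3.1], [-0.76, 2.03], [0.27, 2.55], [-1.08, 4.22], [0.17, 2.65], [-2.57, 2.57]. Speed limits (rad/s): [2.79, 2.79, 3.14, 3.14, 3.14, 3.14].

## Interface

Orientations are given as a rotation vector (axis times angle).
In Python, from rig import arm, optics gives the robot as it stands. The module is installed in compiled form; this text tells all that it offers.
- The arm moves only by the tool servo_tool, never from a script. Its argument "commands" is a list of rows, each an object with "dp": the shift along the tool's x, y, z in m, a list of three; "rotation": the turn, a rotation vector about the tool's x, y, z in degrees, a list of three; "fingers": the closure, from 0 (fully open) to 1 (shut). A call has 1 to 20 rows; each row shifts and turns the commanded pose from where the row before left it, along the tool's axes as they then stand; what a row does not reach is not made up. A row lasts 1/8 s, in which the tool goes at most 62.5 mm and 10.7 degrees, less where a joint would pass 70% of its speed; a pose out of reach is approached as far as the arm can. A call is refused whole if a number of a shift passes 0.0625 or a number of a turn 10.7, either way. A call with a gripper value outside its range is refused whole. The fingers move at their own pace and stop on an object; the grip force is fixed at half the most. Time passes only in rows, so rows that do not move let the fingers close. It gives the time, the measured TCP pose, the force and the opening at its end, in the units of the state.
- arm.get_obs(): the state, without advancing time (a new reading comes with each control period).
- optics.camera(name): name is "scene" or "side" or "wrist"; returns a dict with "img" (400x640x3 uint8, red, green, blue), "fov_y" (degrees; the focal length in pixels is half the picture's height over the tangent of half this angle, whatever the lens; pixels are square), "cx", "cy" (the principal point, pixels), "R" (3x3) and "t" (3): a world point X has camera coordinates R X + t; the wrist camera has in their place "mount" (4x4, takes a point from camera to tool coordinates, whose origin is the TCP and whose axes are the flange's). Camera axes: x right, y down, z forward; pixel columns grow to the right and rows downward; lengths in m; the calibration is good to about 2 mm. The wrist camera is an equidistant fisheye: a pixel r from the principal point sees the ray r / f radians off the axis. A picture is of the moment at which its call begins: read the wrist's pose just before it. There is no depth.
- arm.job_done(): hands the job in, once; it reports no verdict.
The state is a dict: "clock": time; "joint_positions": joint angles; "qd": joint speeds; "joint_efforts": joint torques, N m; "tcp_pos": TCP position; "tcp_rot": TCP orientation; "wrist_force": force on the tool from outside, world axes, zero at the start; "moment": the same for the moment, N m; "grip_width": finger opening in m.
Only numpy, scipy, OpenCV 4.12 (cv2) and the standard library are available. Lean on these libraries where they do the work, as an engineer would, in place of code of your own. Each camera call takes 0.05 s, during which the arm holds its last target.

## Task

Pull the tray under the low cooling rack out by its black knob as far as it goes, then take the scoop by its wooden grip and tip all three walnuts into the dark tin on the tray, without striking the rack hard and without fingering the walnuts. Set the empty scoop upright back on the cork mat and let go of it, then push the tray fully home again with the walnuts in the tin. Leave the other things on the bench where they are.

Things in the scene. Friction and masses are not known exactly. Their poses are not given: they have to be found in the camera images.
- rack: Low steel cooling rack, fixed, 240 deep (x), 326 wide (y). Origin on the bench below the middle of its front edge; x points from the front into the rack, z up. Its top, 200 (underside) to 222 above the bench, is a grid of bars 21 apart (walnuts do not pass). 16-square posts at the four corners; open below at front and back.
- tray (a joint): How far the tray is out, in m: 0 = fully home, 0.070 = at its stop, pulled along the rack's -x. Friction about 2 N, slight damping, no spring: stays where left. The tray is an aluminium plate 200 wide, top 18 above the bench, its front edge 15 in front of the knob's middle.
- tray_grip (a point): Grip point, 48 above the bench, in the tray's black knob: an upright block 20 (x) x 24 (y), from 18 to 68 above the bench, on the rack's centre line. Axes as the rack. It stands 20 in front of the rack's front edge when home, 90 when out; near home a hand must come in leaning, from the robot's side. Moves with the tray.
- tin_in (a point): Middle of the inner floor, 21 above the bench, of the dark open loaf tin fixed on the tray. Axes as the rack. Tin outside 100 (x) x 170 (y), walls 3 thick, rim 78 above the bench. Its middle is 135 behind the rack's front edge when the tray is home, 65 when out, always under the grid. Moves with the tray.
- mat: Cork mat, fixed, 220 (x) x 160 (y) x 4 thick, origin at the centre of its underside. It lies left or right of the rack.
- scoop: Aluminium scoop, about 160 g, with three walnuts in it. Origin under the middle of its flat floor; x points to the pouring lip, z up. Floor 80 (x) x 100 (y); back and side walls 40 high. From x = 40 a ramp rises 22 degrees to the lip, with 28 high side walls and no front wall: walnuts run out when tipped about 45 to 55 degrees lip down. Starts on the mat and stands there by itself.
- scoop_grip (a point): Middle of the scoop's wooden grip, a block 54 (x) x 24 (y) x 28 (z) at x = -95, y = 0, z = 50 in the scoop's frame. Pinch it across y. Axes as the scoop.
- scoop_lip (a point): Middle of the scoop's pouring lip, at x = 93, y = 0, z = 24 in the scoop's frame. Axes as the scoop; the lip is 100 wide.
- walnut0: Walnut, about 29 x 26 x 26, 10 g. Origin at its centre. Starts in the scoop.
- walnut1: Walnut, about 29 x 26 x 26, 10 g. Origin at its centre. Starts in the scoop.
- walnut2: Walnut, about 29 x 26 x 26, 10 g. Origin at its centre. Starts in the scoop.
- bowl: Bystander: loose mint green bowl, 150 across, 65 tall, origin at the centre of its underside. It stands in the place, left or right of the rack, where the mat is not.
- jar: Bystander: loose amber jar, 70 across, 110 tall, origin at the centre of its underside; to the left of the rack.
- can: Bystander: loose can, 80 across, 120 tall, origin at the centre of its underside; to the right of the rack.
- brush: Bystander: loose pastry brush lying on the bench between robot and rack, 160 long along its x axis, about 30 high.
- empty_tin: Bystander: loose empty tin 110 (x) x 200 (y) x 70, origin at the centre of its underside; far right.

How it is judged:
On the way, in this order (a step that is already met when the one before it is completed fails the run):
1. the tray is pulled out to its stop (value of joint tray above 0.06 m), for 0.2 s.
2. all three walnuts lie in the tin, with the tray still out (x of walnut0 in the frame of tin_in between -0.05 and 0.05 m and y of walnut0 in the frame of tin_in between -0.085 and 0.085 m and z of walnut0 in the frame of tin_in between 0 and 0.057 m and x of walnut1 in the frame of tin_in between -0.05 and 0.05 m and y of walnut1 in the frame of tin_in between -0.085 and 0.085 m and z of walnut1 in the frame of tin_in between 0 and 0.057 m and x of walnut2 in the frame of tin_in between -0.05 and 0.05 m and y of walnut2 in the frame of tin_in between -0.085 and 0.085 m and z of walnut2 in the frame of tin_in between 0 and 0.057 m and value of joint tray above 0.045 m), for 0.2 s.
3. the scoop stands upright on the cork mat, let go (x of scoop in the frame of mat between -0.09 and 0.09 m and y of scoop in the frame of mat between -0.06 and 0.06 m and height (world z) of scoop below 0.012 m and angle between scoop's own z axis and vertical below 0.1 rad and contact force between the fingers and scoop below 0.1 N and linear speed of scoop below 0.03 m/s), for 0.2 s.
4. the tray is fully home (value of joint tray below 0.008 m), for 0.2 s.
At the end, for the whole second after the job is handed in: The tray is home (within 8 mm), all three walnuts are inside the tin (below its rim), and the scoop stands upright (within 0.1 rad), still and released on the cork mat (its floor's middle within 90 mm along and 60 mm across the mat's middle) (all of step 3 and value of joint tray below 0.008 m and x of walnut0 in the frame of tin_in between -0.05 and 0.05 m and y of walnut0 in the frame of tin_in between -0.085 and 0.085 m and z of walnut0 in the frame of tin_in between 0 and 0.057 m and x of walnut1 in the frame of tin_in between -0.05 and 0.05 m and y of walnut1 in the frame of tin_in between -0.085 and 0.085 m and z of walnut1 in the frame of tin_in between 0 and 0.057 m and x of walnut2 in the frame of tin_in between -0.05 and 0.05 m and y of walnut2 in the frame of tin_in between -0.085 and 0.085 m and z of walnut2 in the frame of tin_in between 0 and 0.057 m); the robot touches nothing.
It fails at once if the fingers handled a walnut (contact force between the fingers and walnut0 above 1 N or contact force between the fingers and walnut1 above 1 N or contact force between the fingers and walnut2 above 1 N).
It fails at once if the scoop struck the rack hard (over 25 N) (contact force between scoop and rack above 25 N).
It fails at once if a bystander was moved by more than 30 mm or tipped (distance of any of bowl, jar, can, brush, empty_tin from where it was at the start of the episode above 0.03 m or angle between any of bowl, jar, can, empty_tin's own z axis and vertical above 0.3 rad).
It also fails if it takes over 72 s, if anything falls off the work surface, if the arm or the gripper's body presses on something with over 40 N, if the wrist force passes 120 N, or if a joint passes its speed limit or range.

## Working session

There is one attempt and no reset: what is moved stays moved. The work goes in short steps, Python scripts to look and compute and a tool call to move; the robot and the scene stay as the last step left them, time stands still between calls to the robot, and variables do not carry over. Pictures are saved under pics/ and viewed, and the job is handed in when it is done.

Besides the shell and the picture viewer there is one more tool, called as name(argument=value, ...), one argument or row to a line, values as JSON. servo_tool: Moves the arm, as the interface text tells. Its arguments: {"type":"object","properties":{"commands":{"type":"array"}},"required":["commands"]}

```bash
mkdir -p pics; python3 - <<'E'
from rig import arm, optics
import cv2
print(arm.get_obs())
for n in ("scene","side","wrist"):
    c=optics.camera(n); cv2.imwrite(f"pics/{n}0.png",c["img"][:,:,::-1])
    print(n,{k:v for k,v in c.items() if k!="img"})
E
```

```text
{'clock': 0.0, 'joint_positions': array([ 1.22686172e+00,  8.79335023e-02,  1.37226691e+00,  1.29469559e-06,
        1.68361181e+00, -1.03103948e-01]), 'qd': array([-0.00039893,  0.00038983, -0.00071267,  0.00047077,  0.00101007,
        0.0007926 ]), 'joint_efforts': array([ 1.66106478e-03, -3.51859653e+01, -3.13280475e+01,  2.38841076e-04,
        1.05956721e-02,  5.80268591e-06]), 'tcp_pos': array([0.13101482, 0.53364666, 0.23014447]), 'tcp_rot': array([-0.37732268, -3.11835237,  0.00339877]), 'wrist_force': array([-0.53356057, -0.19749407, -0.36731566]), 'moment': array([-0.02477601,  0.01581955, -0.0265197 ]), 'grip_width': 0.0853555264326547}
scene {'fov_y': 55.01896070054868, 'cx': 318.220183740694, 'cy': 202.8704104222453, 'R': array([[ 0.68835948,  0.72521398, -0.01503063],
       [ 0.54522039, -0.53095787, -0.64870522],
       [-0.47843073,  0.43834738, -0.76089133]]), 't': array([-0.30267661, -0.33759227,  1.48518409])}
side {'fov_y': 57.78287789795798, 'cx': 314.54734191066996, 'cy': 201.57112345375953, 'R': array([[-0.97675725, -0.21431685, -0.00368254],
       [-0.11925276,  0.55761442, -0.82148946],
       [ 0.17811247, -0.80195664, -0.5702118 ]]), 't': array([0.51101172, 0.20038534, 1.09386041])}
wrist {'fov_y': 65.70646984690485, 'cx': 317.93289739456804, 'cy': 196.6053043864332, 'mount': array([[-2.19499663e-04, -9.63712479e-01, -2.66942335e-01,
         6.78068581e-02],
       [ 9.99999860e-01, -8.30820895e-05, -5.22331485e-04,
         1.67005431e-05],
       [ 4.81199243e-04, -2.66942412e-01,  9.63712362e-01,
        -1.42262567e-01],
       [ 0.00000000e+00,  0.00000000e+00,  0.00000000e+00,
         1.00000000e+00]])}
```

View pics/scene0.png

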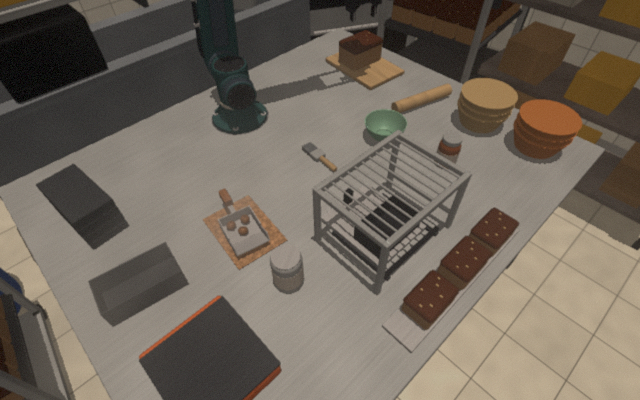

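View pics/side0.png

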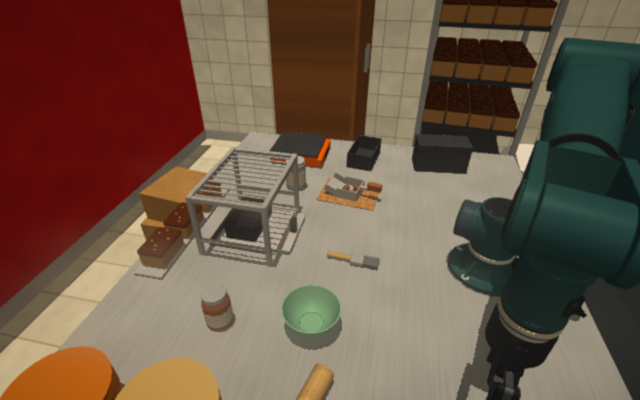

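View pics/wrist0.png

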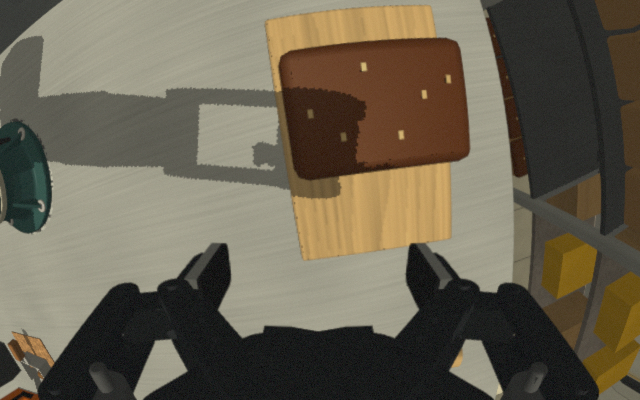

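The scene view shows the rack at about (390,215), mat and scoop at (243,230), brush at (318,157) and bowl at (385,125). I'll enlarge these to measure.

```bash
cat > h.py <<'E'
import numpy as np, cv2
from scipy.spatial.transform import Rotation as Ro
from rig import arm, optics
def ray(c,u,v):
    f=200/np.tan(np.radians(c["fov_y"])/2)
    d=np.array([(u-c["cx"])/f,(v-c["cy"])/f,1.]); 
    return -c["R"].T@c["t"], c["R"].T@d
def wray(c,u,v,p,rv):
    f=200/np.tan(np.radians(c["fov_y"])/2)
    a=np.array([u-c["cx"],v-c["cy"]]); r=np.hypot(*a); th=r/f
    d=np.r_[a/max(r,1e-9)*np.sin(th),np.cos(th)]
    R=Ro.from_rotvec(rv).as_matrix(); M=c["mount"]
    return p+R@M[:3,3], R@M[:3,:3]@d
def onz(o,d,z): return o+d*(z-o[2])/d[2]
def proj(c,X):
    f=200/np.tan(np.radians(c["fov_y"])/2)
    q=c["R"]@np.array(X)+c["t"]; return np.array([c["cx"]+f*q[0]/q[2],c["cy"]+f*q[1]/q[2]])
def crop(img,x0,y0,x1,y1,s,fn):
    cv2.imwrite(fn,cv2.resize(img[y0:y1,x0:x1,::-1],None,fx=s,fy=s,interpolation=cv2.INTER_CUBIC))
E
python3 - <<'E'
from h import *
c=optics.camera("scene")
crop(c["img"],300,120,480,300,3.3,"pics/rack_sc.png")
crop(c["img"],195,180,315,300,5,"pics/mat_sc.png")
c=optics.camera("side")
crop(c["img"],180,130,400,280,3.6,"pics/rack_sd.png")
E
```

```text
(no output)
```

View pics/rack_sc.png

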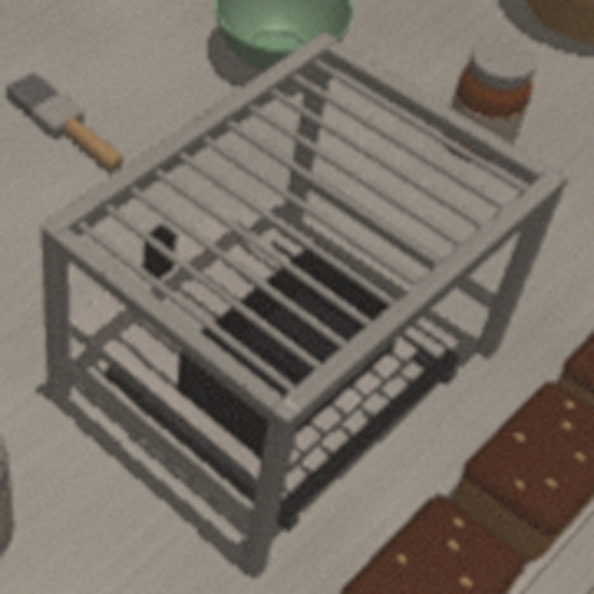

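View pics/mat_sc.png

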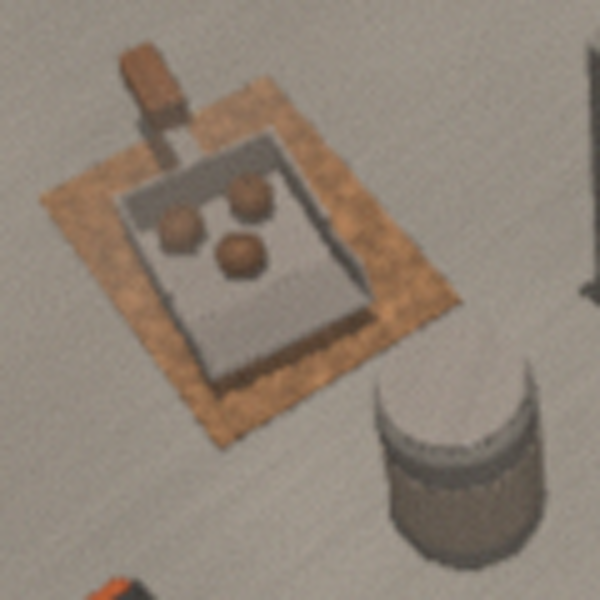

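View pics/rack_sd.png

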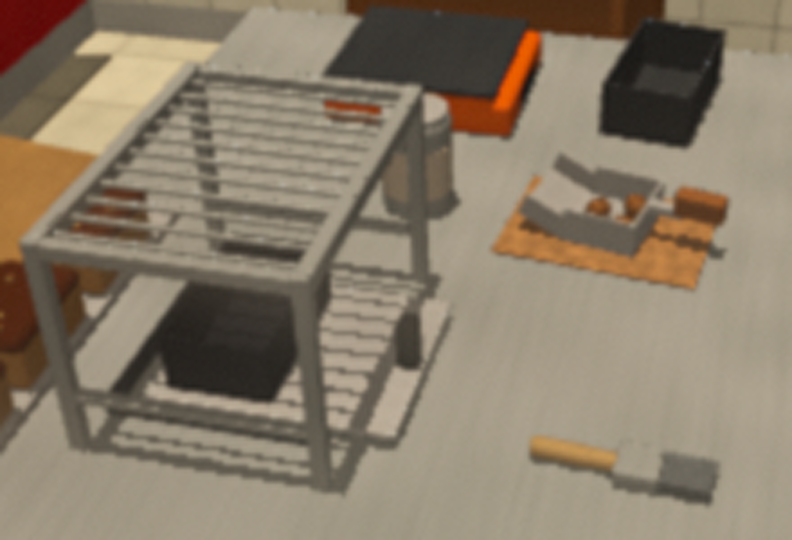

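```bash
cat > m.py <<'E'
from h import *
np.set_printoptions(precision=4,suppress=True)
c=optics.camera("scene"); s=optics.camera("side")
def S(x,y,z,cr=(300,120,3.3)): return onz(*ray(c,cr[0]+(x+.5)/cr[2]-.5,cr[1]+(y+.5)/cr[2]-.5),z)
def D(x,y,z,cr=(180,130,3.6)): return onz(*ray(s,cr[0]+(x+.5)/cr[2]-.5,cr[1]+(y+.5)/cr[2]-.5),z)
def show(t,P):
    print(t); print(np.array(P))
    P=np.array(P)
    if len(P)==4: print(" mean",P.mean(0)," sides",[round(float(np.linalg.norm(P[i]-P[i-1])),4) for i in range(4)], "yaws",[round(float(np.degrees(np.arctan2(*(P[i]-P[i-1])[[1,0]]))),1) for i in range(4)])
show("rack sc FR FL BL BR",[S(42,228,.222),S(328,38,.222),S(566,178,.222),S(290,412,.222)])
show("rack sd",[D(424,88,.222),D(305,280,.222),D(22,245,.222),D(192,66,.222)])
M=(195,180,5)
show("mat",[S(268,76,.004,M),S(462,300,.004,M),S(222,450,.004,M),S(40,200,.004,M)])
show("mat sd",[D(697,289,.004),D(493,250,.004),])
show("scoop sc back wall top L,R", [S(275,130,.044,M),S(114,198,.044,M)])
show("scoop sc lip L,R (ramp floor z24+4?)", [S(374,318,.028,M),S(218,386,.028,M)])
print("grip top sc corners far", S(150,41,.068,M),S(122,57,.068,M),S(158,127,.068,M),S(188,105,.068,M))
print("knob top sc",S(160,232,.068)," sd top",D(410,304,.068)," base sd",D(408,366,.018))
M=(195,180,5)
for w in [(180,228),(250,197),(241,255)]: print("walnut",S(*w,.02,M))
print("tray front edge sd corners",D(452,303,.018),D(394,440,.018))
E
python3 m.py
```

```text
rack sc FR FL BL BR
[[ 0.6301 -0.1956  0.222 ]
 [ 0.6395  0.124   0.222 ]
 [ 0.8684  0.1217  0.222 ]
 [ 0.8607 -0.1908  0.222 ]]
 mean [ 0.7497 -0.0352  0.222 ]  sides [0.2307, 0.3197, 0.2289, 0.3125] yaws [-178.8, 88.3, -0.6, -91.4]
rack sd
[[ 0.623  -0.1878  0.222 ]
 [ 0.6318  0.131   0.222 ]
 [ 0.8623  0.1327  0.222 ]
 [ 0.8555 -0.1858  0.222 ]]
 mean [ 0.7431 -0.0275  0.222 ]  sides [0.2325, 0.3189, 0.2306, 0.3186] yaws [-179.5, 88.4, 0.4, -91.2]
mat
[[ 0.357  -0.2262  0.004 ]
 [ 0.5733 -0.2498  0.004 ]
 [ 0.558  -0.4071  0.004 ]
 [ 0.3416 -0.3843  0.004 ]]
 mean [ 0.4575 -0.3168  0.004 ]  sides [0.1589, 0.2176, 0.158, 0.2175] yaws [84.4, -6.2, -95.6, 174.0]
mat sd
[[ 0.3511 -0.2233  0.004 ]
 [ 0.5697 -0.2488  0.004 ]]
scoop sc back wall top L,R
[[ 0.4273 -0.2659  0.044 ]
 [ 0.4038 -0.363   0.044 ]]
scoop sc lip L,R (ramp floor z24+4?)
[[ 0.5627 -0.3023  0.028 ]
 [ 0.5386 -0.3907  0.028 ]]
grip top sc corners far [ 0.3379 -0.2872  0.068 ] [ 0.3371 -0.3065  0.068 ] [ 0.3973 -0.3224  0.068 ] [ 0.3956 -0.3003  0.068 ]
knob top sc [ 0.601 -0.03   0.068]  sd top [ 0.6066 -0.0547  0.068 ]  base sd [ 0.6026 -0.0257  0.018 ]
walnut [ 0.4298 -0.341   0.02  ]
walnut [ 0.4397 -0.298   0.02  ]
walnut [ 0.4704 -0.327   0.02  ]
tray front edge sd corners [ 0.5856 -0.1294  0.018 ] [0.5881 0.0739 0.018 ]
```

```bash
cat >> h.py <<'E'
def Rt(yaw,lean,flip=0):
    """tool rot: z leaning 'lean' deg forward along yaw; x back toward robot (flip: forward)"""
    a=np.radians(lean); z=[np.sin(a),0,-np.cos(a)]; x=np.array([-np.cos(a),0,-np.sin(a)])*(-1 if flip else 1)
    R=np.c_[x,np.cross(z,x),z]; return Ro.from_euler('z',yaw,degrees=True).as_matrix()@R
E
cat >> m.py <<'E'
E
python3 - <<'E'
from h import *
o=arm.get_obs(); R=Ro.from_rotvec(o["tcp_rot"]).as_matrix(); q=o["joint_positions"]
A=lambda q1,s: Ro.from_euler('ZY',[q1,s]).as_matrix()
print(Ro.from_matrix(A(q[0],q[1]+q[2]).T@R).as_euler('ZYZ'),q)
for nm,yaw,lean,q1 in (("knob",-1.5,45,-3),("scoop",-14.5,45,-45),("pour",-1.5,-5,-3)):
  for fl in (0,1):
    for s in (80,110): print(nm,fl,s,Ro.from_matrix(A(np.radians(q1),np.radians(s)).T@Rt(yaw,lean,fl)).as_euler('ZYZ',degrees=True).round(0))
exec(open('m.py').read().split('show("rack sc')[0])
print("brush sc",S(8,90,.01),S(120,160,.01),"sd",D(532,448,.015),D(716,485,.01))
E
```

```text
[8.16028258e-06 1.68358956e+00 1.46768413e+00] [ 1.22690910e+00  8.73910056e-02  1.37107540e+00  8.16028258e-06
  1.68358956e+00 -1.03112192e-01]
knob 0 80 [ 1. 55. -2.]
knob 0 110 [ 3. 25. -3.]
knob 1 80 [  1.  55. 178.]
knob 1 110 [  3.  25. 177.]
scoop 0 80 [ 24.  61. -35.]
scoop 0 110 [ 38.  35. -55.]
scoop 1 80 [ 24.  61. 145.]
scoop 1 110 [ 38.  35. 125.]
pour 0 80 [ -0. 105.  -2.]
pour 0 110 [-0. 75. -1.]
pour 1 80 [ -0. 105. 178.]
pour 1 110 [ -0.  75. 179.]
brush sc [0.3128 0.0426 0.01  ] [0.4706 0.0524 0.01  ] sd [0.4701 0.0555 0.015 ] [0.3118 0.062  0.01  ]
```

servo_tool(
  commands=[
    {"dp":[-0.032,-0.034,-0.0015],"rotation":[0,0,0],"fingers":0},
    {"dp":[-0.032,-0.034,-0.0015],"rotation":[0,0,0],"fingers":0},
    {"dp":[-0.032,-0.034,-0.0015],"rotation":[0,0,0],"fingers":0},
    {"dp":[-0.032,-0.034,-0.0015],"rotation":[0,0,0],"fingers":0},
    {"dp":[-0.032,-0.034,-0.0015],"rotation":[0,0,0],"fingers":0},
    {"dp":[-0.032,-0.034,-0.0015],"rotation":[0,0,0],"fingers":0},
    {"dp":[-0.032,-0.034,-0.0015],"rotation":[0,0,0],"fingers":0},
    {"dp":[-0.032,-0.034,-0.0015],"rotation":[0,0,0],"fingers":0},
    {"dp":[-0.032,-0.034,-0.0015],"rotation":[0,0,0],"fingers":0},
    {"dp":[-0.032,-0.034,-0.0015],"rotation":[0,0,0],"fingers":0},
    {"dp":[-0.032,-0.034,-0.0015],"rotation":[0,0,0],"fingers":0},
    {"dp":[-0.032,-0.034,-0.0015],"rotation":[0,0,0],"fingers":0},
    {"dp":[-0.032,-0.034,-0.0015],"rotation":[0,0,0],"fingers":0},
    {"dp":[-0.032,-0.034,-0.0015],"rotation":[0,0,0],"fingers":0},
  ],
)

```text
clock: 2.2
tcp_pos: [0.4533, -0.0365, 0.2526]
tcp_rot: [0.378, 3.118, 0.0]
wrist_force: [0.4, 0.6, -0.3]
grip_width: 0.0853
```

servo_tool(
  commands=[
    {"dp":[0,0,0],"rotation":[0,0,10.5],"fingers":0},
    {"dp":[0,0,0],"rotation":[0,0,10.5],"fingers":0},
    {"dp":[0,0,0],"rotation":[0,0,10.5],"fingers":0},
    {"dp":[0,0,0],"rotation":[0,0,10.5],"fingers":0},
    {"dp":[0,0,0],"rotation":[0,0,10.5],"fingers":0},
    {"dp":[0,0,0],"rotation":[0,0,10.5],"fingers":0},
    {"dp":[0,0,0],"rotation":[0,0,10.5],"fingers":0},
    {"dp":[0,0,0],"rotation":[0,0,10.5],"fingers":0},
    {"dp":[0,0,0],"rotation":[0,0,10.5],"fingers":0},
    {"dp":[0,0,0],"rotation":[0,0,10.5],"fingers":0},
    {"dp":[0,0,0],"rotation":[0,0,10.5],"fingers":0},
    {"dp":[0,0,0],"rotation":[0,0,10.5],"fingers":0},
    {"dp":[0,0,0],"rotation":[0,0,10.5],"fingers":0},
    {"dp":[0,0,0],"rotation":[0,0,10.5],"fingers":0},
    {"dp":[0,0,0],"rotation":[0,0,10.5],"fingers":0},
    {"dp":[0,0,0],"rotation":[0,0,10.5],"fingers":0},
  ],
)

```text
clock: 4.2
tcp_pos: [0.4527, -0.035, 0.2524]
tcp_rot: [-3.141, 0.059, -0.0]
wrist_force: [0.2, 0.4, 0.2]
grip_width: 0.0853
```

```bash
python3 - <<'E'
from h import *
c=optics.camera("wrist"); cv2.imwrite("pics/w1.png",c["img"][:,:,::-1])
E
```

```text
(no output)
```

View pics/w1.png

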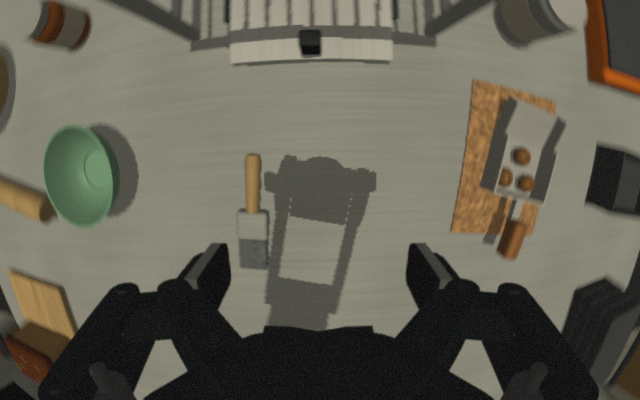

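```bash
python3 - <<'E'
from h import *
c=optics.camera("wrist")
crop(c["img"],180,0,460,80,2.85,"pics/w1a.png"); crop(c["img"],430,70,590,270,3,"pics/w1b.png")
E
```

```text
(no output)
```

View pics/w1a.png

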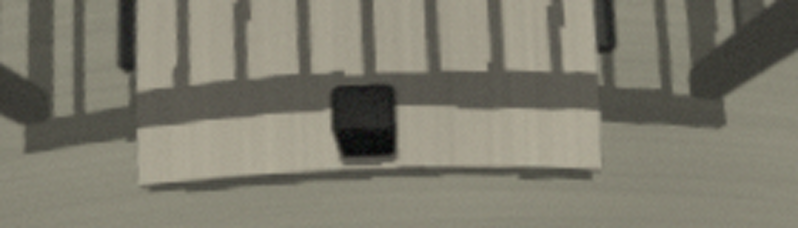

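View pics/w1b.png

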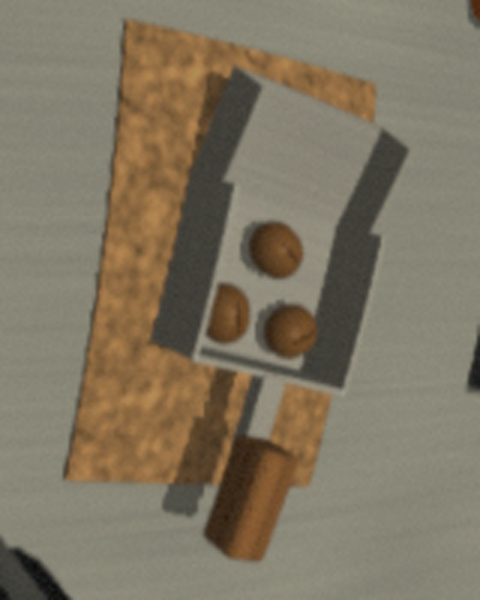

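```bash
cat > m2.py <<'E'
from h import *
np.set_printoptions(precision=4,suppress=True)
o=arm.get_obs(); c=optics.camera("wrist"); p,rv=o["tcp_pos"],o["tcp_rot"]
W=lambda x,y,z,cr: onz(*wray(c,cr[0]+(x+.5)/cr[2]-.5,cr[1]+(y+.5)/cr[2]-.5,p,rv),z)
A=(180,0,2.85);B=(430,70,3)
print("knob top",*[W(x,y,.068,A) for x,y in ((333,88),(395,88),(397,128),(338,128))])
print("knob foot",W(342,156,.018,A),W(393,156,.018,A))
print("tray front",W(139,185,.018,A),W(600,172,.018,A))
print("mat",*[W(x,y,.004,B) for x,y in ((125,20),(376,84),(310,488),(66,480))])
bl,br=W(195,358,.048,B),W(345,392,.048,B)
print("back wall",bl,br,np.linalg.norm(bl-br), np.degrees(np.arctan2(*(bl-br)[[1,0]]))-90)
print("grip top",*[W(x,y,.068,B) for x,y in ((262,440),(297,460),(263,560),(240,555))])
print("lipwall",W(237,68,.056,B),W(409,150,.056,B))
bw=(bl+br)/2; 
E
python3 m2.py
sed -i 's/,\.044,M)/,.048,M)/g; s/,\.068,M)/,.068,M)/g' m.py; python3 m.py | grep -A2 back
```

```text
knob top [ 0.6099 -0.0176  0.068 ] [ 0.6089 -0.0403  0.068 ] [ 0.5932 -0.0405  0.068 ] [ 0.594 -0.019  0.068]
knob foot [ 0.5928 -0.0176  0.018 ] [ 0.5919 -0.039   0.018 ]
tray front [0.5872 0.0706 0.018 ] [ 0.5852 -0.1271  0.018 ]
mat [ 0.5733 -0.2455  0.004 ] [ 0.5587 -0.4046  0.004 ] [ 0.3398 -0.385   0.004 ] [ 0.356  -0.2259  0.004 ]
back wall [ 0.427  -0.2636  0.048 ] [ 0.4082 -0.3586  0.048 ] 0.09680548302662195 -11.181500048782297
grip top [ 0.3947 -0.2931  0.068 ] [ 0.3838 -0.3163  0.068 ] [ 0.3351 -0.3075  0.068 ] [ 0.3393 -0.2926  0.068 ]
lipwall [ 0.5518 -0.2727  0.056 ] [ 0.5256 -0.3798  0.056 ]
scoop sc back wall top L,R
[[ 0.4305 -0.2675  0.048 ]
 [ 0.407  -0.3641  0.048 ]]
```

```bash
cat >> h.py <<'E'
def plan(P,R,n,start=None,rotfirst=False):
    """rows (uniform) from current/start pose to P,R: linear + slerp; prints rows; returns end"""
    if start is None:
        o=arm.get_obs(); start=(o["tcp_pos"],Ro.from_rotvec(o["tcp_rot"]).as_matrix())
    p0,R0=start; rv=Ro.from_matrix(R0.T@R).as_rotvec(); P=np.array(P,float)
    dr=Ro.from_rotvec(rv/n); Rk=R0
    for k in range(n):
        d=Rk.T@((P-p0)/n); print(k,"dp",d.round(4).tolist(),"rot",np.degrees(rv/n).round(2).tolist())
        Rk=Rk@dr.as_matrix()
    return P,R
E
python3 - <<'E'
from h import *
a=plan([.535,-.029,.115],Rt(-1,45,1),6)
R=a[1]; print("adv"); plan([.6155,-.029,.0345],R,1,a)
E
```

```text
0 dp [0.0137, -0.0014, 0.0229] rot [0.04, 7.5, -0.1]
1 dp [0.0106, -0.0013, 0.0245] rot [0.04, 7.5, -0.1]
2 dp [0.0073, -0.0013, 0.0257] rot [0.04, 7.5, -0.1]
3 dp [0.0039, -0.0013, 0.0264] rot [0.04, 7.5, -0.1]
4 dp [0.0004, -0.0013, 0.0267] rot [0.04, 7.5, -0.1]
5 dp [-0.0031, -0.0012, 0.0265] rot [0.04, 7.5, -0.1]
adv
0 dp [-0.0, -0.0014, 0.1138] rot [0.0, 0.0, 0.0]
```

servo_tool(
  commands=[
    {"dp":[0.014,-0.001,0.023],"rotation":[0,7.5,-0.1],"fingers":0},
    {"dp":[0.0105,-0.001,0.0245],"rotation":[0,7.5,-0.1],"fingers":0},
    {"dp":[0.0075,-0.001,0.0255],"rotation":[0,7.5,-0.1],"fingers":0},
    {"dp":[0.004,-0.001,0.0265],"rotation":[0,7.5,-0.1],"fingers":0},
    {"dp":[0.0005,-0.001,0.0265],"rotation":[0,7.5,-0.1],"fingers":0},
    {"dp":[-0.003,-0.001,0.0265],"rotation":[0,7.5,-0.1],"fingers":0},
    {"dp":[0,0,0],"rotation":[0,0,0],"fingers":0},
  ],
)

```text
clock: 5.32
tcp_pos: [0.5306, -0.0299, 0.1076]
tcp_rot: [2.902, -0.029, 1.179]
wrist_force: [0.2, -0.5, 0.3]
grip_width: 0.0852
```

```bash
python3 - <<'E'
from h import *
plan([.6155,-.029,.0345],Rt(-1,45,1),4)
print(arm.get_obs()["joint_positions"])
c=optics.camera("wrist"); cv2.imwrite("pics/w2.png",c["img"][:,:,::-1])
E
```

```text
0 dp [0.0024, -0.0007, 0.0279] rot [0.04, 0.19, -0.02]
1 dp [0.0024, -0.0007, 0.0279] rot [0.04, 0.19, -0.02]
2 dp [0.0023, -0.0007, 0.0279] rot [0.04, 0.19, -0.02]
3 dp [0.0022, -0.0006, 0.0279] rot [0.04, 0.19, -0.02]
[-0.26852547 -0.34753252  2.19716689  0.32657011  0.55954367  1.11108864]
```

View pics/w2.png

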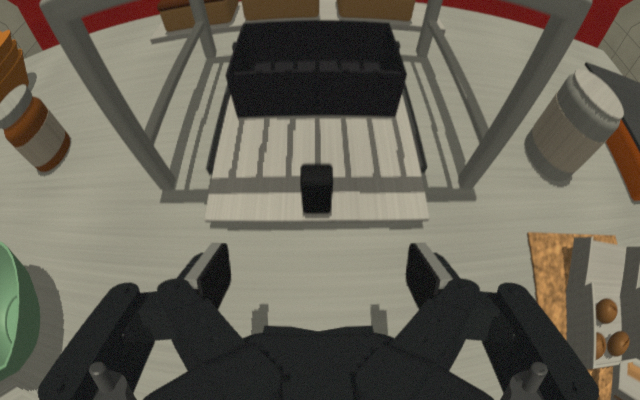

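The knob is centred between the fingers, at column 317. I'll advance and close.

servo_tool(
  commands=[
    {"dp":[0.0025,-0.0005,0.028],"rotation":[0,0.2,0],"fingers":0},
    {"dp":[0.0025,-0.0005,0.028],"rotation":[0,0.2,0],"fingers":0},
    {"dp":[0.0025,-0.0005,0.028],"rotation":[0,0.2,0],"fingers":0},
    {"dp":[0.002,-0.0005,0.028],"rotation":[0,0.2,0],"fingers":0},
    {"dp":[0,0,0],"rotation":[0,0,0],"fingers":0},
    {"dp":[0,0,0],"rotation":[0,0,0],"fingers":1},
    {"dp":[0,0,0],"rotation":[0,0,0],"fingers":1},
    {"dp":[0,0,0],"rotation":[0,0,0],"fingers":1},
    {"dp":[0,0,0],"rotation":[0,0,0],"fingers":1},
    {"dp":[0,0,0],"rotation":[0,0,0],"fingers":1},
    {"dp":[0,0,0],"rotation":[0,0,0],"fingers":1},
  ],
)

```text
clock: 6.75
tcp_pos: [0.6222, -0.0305, 0.0444]
tcp_rot: [2.883, -0.029, 1.22]
wrist_force: [-2.1, 6.2, 4.3]
grip_width: 0.0236
```

servo_tool(
  commands=[
    {"dp":[-0.005,0,-0.005],"rotation":[0,0,0],"fingers":1},
    {"dp":[-0.005,0,-0.005],"rotation":[0,0,0],"fingers":1},
    {"dp":[-0.005,0,-0.005],"rotation":[0,0,0],"fingers":1},
    {"dp":[-0.005,0,-0.005],"rotation":[0,0,0],"fingers":1},
    {"dp":[-0.005,0,-0.005],"rotation":[0,0,0],"fingers":1},
    {"dp":[-0.005,0,-0.005],"rotation":[0,0,0],"fingers":1},
    {"dp":[-0.005,0,-0.005],"rotation":[0,0,0],"fingers":1},
    {"dp":[-0.005,0,-0.005],"rotation":[0,0,0],"fingers":1},
    {"dp":[-0.005,0,-0.005],"rotation":[0,0,0],"fingers":1},
    {"dp":[-0.004,0,-0.004],"rotation":[0,0,0],"fingers":1},
  ],
)

```text
clock: 8.0
tcp_pos: [0.5555, -0.0297, 0.045]
tcp_rot: [2.88, -0.032, 1.227]
wrist_force: [58.6, 10.1, -34.9]
grip_width: 0.0231
```

servo_tool(
  commands=[
    {"dp":[0.0015,0,0.0015],"rotation":[0,0,0],"fingers":1},
    {"dp":[0,0,0],"rotation":[0,0,0],"fingers":1},
    {"dp":[0,0,0],"rotation":[0,0,0],"fingers":0},
    {"dp":[0,0,0],"rotation":[0,0,0],"fingers":0},
    {"dp":[0,0,0],"rotation":[0,0,0],"fingers":0},
    {"dp":[0,0,0],"rotation":[0,0,0],"fingers":0},
  ],
)

```text
clock: 8.75
tcp_pos: [0.5545, -0.0302, 0.0419]
tcp_rot: [2.883, -0.03, 1.217]
wrist_force: [-0.4, 0.2, 0.0]
grip_width: 0.0854
```

```bash
python3 - <<'E'
from h import *
c=optics.camera("wrist"); cv2.imwrite("pics/w3.png",c["img"][:,:,::-1])
E
```

```text
(no output)
```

View pics/w3.png

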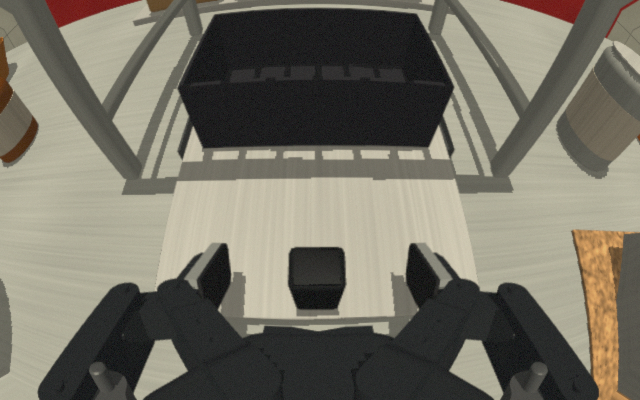

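servo_tool(
  commands=[
    {"dp":[0,0,-0.03],"rotation":[0,0,0],"fingers":0},
    {"dp":[0,0,-0.05],"rotation":[0,0,0],"fingers":0},
    {"dp":[0,0,-0.05],"rotation":[0,0,0],"fingers":0},
  ],
)

```text
clock: 9.18
tcp_pos: [0.4604, -0.0275, 0.1331]
tcp_rot: [2.884, -0.029, 1.216]
wrist_force: [1.1, -0.3, 0.9]
grip_width: 0.0855
```

```bash
python3 - <<'E'
from h import *
print(arm.get_obs()["joint_positions"])
c=optics.camera("wrist"); cv2.imwrite("pics/w4.png",c["img"][:,:,::-1])
c=optics.camera("scene"); crop(c["img"],300,120,480,300,3.3,"pics/rack_sc2.png")
c=optics.camera("side"); crop(c["img"],180,130,400,280,3.6,"pics/rack_sd2.png")
E
```

```text
[-0.34414029 -0.62721077  2.31065364  0.34843989  0.71646465  1.07168382]
```

View pics/rack_sd2.png

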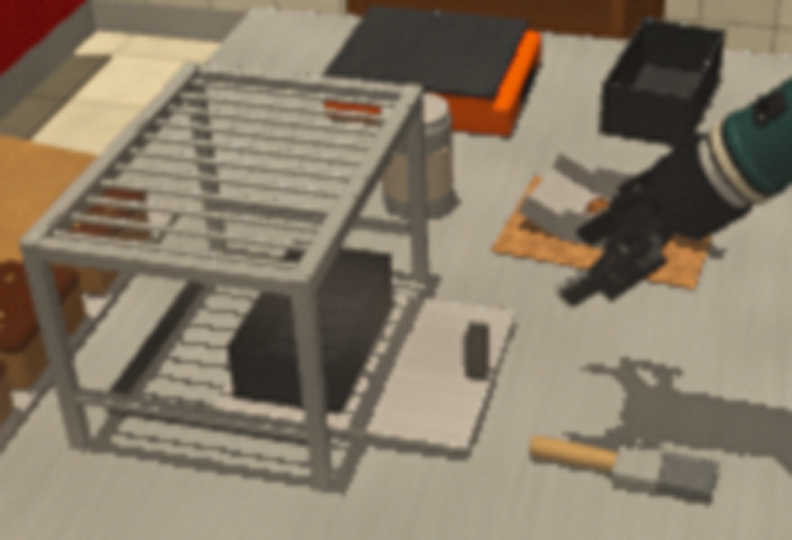

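View pics/w4.png

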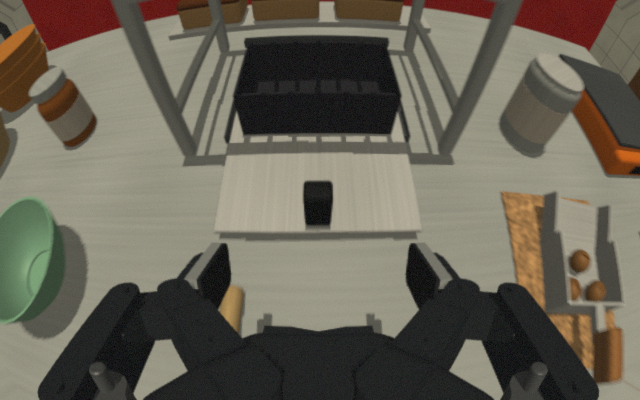

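```bash
cat > kin.py <<'E'
from h import *
from scipy.optimize import least_squares
import json
data=[([1.22686,.0879,1.3722,0,1.6836,-.1031],[.13101,.53365,.23014],[-.37732,-3.11835,.0034]),
([-0.26852547,-0.34753252,2.19716689,0.32657011,0.55954367,1.11108864],[.5306,-.0299,.1076],[2.902,-.029,1.179]),
([-0.34414029,-0.62721077,2.31065364,0.34843989,0.71646465,1.07168382],[.4604,-.0275,.1331],[2.884,-.029,1.216])]
def fk(q,pr):
    h,a1,L2,L4,e,L6,d=pr
    s=q[1]+q[2]
    rr=a1+L2*np.sin(q[1])+L4*np.sin(s)+e*np.cos(s); zz=h+L2*np.cos(q[1])+L4*np.cos(s)-e*np.sin(s)
    R=Ro.from_euler('ZYZYZ',[0]*5) if 0 else Ro.from_euler('ZY',[q[0],s])*Ro.from_euler('ZYZ',[q[3],q[4],q[5]+np.pi/2])
    w=Ro.from_euler('z',q[0]).apply([rr,d,zz])
    return w+L6*R.as_matrix()[:,2],R.as_matrix()
def fit(data):
    x0=np.array([.2,0,.35,.35,0,.28,.056])
    f=lambda x: np.r_[np.concatenate([(fk(q,x)[0]-p)*1000 for q,p,r in data]),(x-x0)[[1,4]]*3]
    r=least_squares(f,x0); return r
r=fit(data); PR=r.x
lo=np.array([-3.1,-.76,.27,-1.08,.17,-2.57]);hi=np.array([3.1,2.03,2.55,4.22,2.65,2.57])
def ik(P,R,q0):
    def f(q):
        p,Q=fk(q,PR); return np.r_[(p-P)*10,Ro.from_matrix(Q.T@R).as_rotvec()*3]
    s=least_squares(f,np.clip(q0,lo+.01,hi-.01),bounds=(lo,hi)); return s.x,np.abs(s.fun).max()
if __name__=="__main__":
    np.set_printoptions(precision=3,suppress=True)
    print(PR, r.fun)
    for q,p,rv in data: print(np.degrees(Ro.from_matrix(fk(q,PR)[1].T@Ro.from_rotvec(rv).as_matrix()).magnitude()))
    q=data[2][0]
    for nm,P,R in [("scoop%d"%l,np.array([.366,-.302,.054])+.019*Rt(-13.5,l,1)[:,2]+b*np.array([0,0,1]),Rt(-13.5,l,1)) for l in (45,35,25) for b in (.0,.08,.14)]:
        print(nm,P,*ik(P,R,q))
E
python3 kin.py
```

```text
[ 0.153 -0.     0.449  0.5    0.101  0.325  0.057] [-0.007  0.004 -0.006  0.001 -0.017 -0.009 -0.004  0.01   0.014 -0.
  0.303]
0.0065244592025105646
0.017701378747009697
0.028044531550998324
scoop45 [ 0.379 -0.305  0.041] [-1.209 -0.243  2.289  0.918  0.827  0.041] 9.388815423767568e-15
scoop45 [ 0.379 -0.305  0.121] [-1.209 -0.39   2.203  0.78   0.982  0.264] 7.292361417538619e-16
scoop45 [ 0.379 -0.305  0.181] [-1.209 -0.458  2.118  0.719  1.093  0.384] 6.389785922600311e-10
scoop35 [ 0.377 -0.305  0.038] [-1.103 -0.227  2.194  0.62   0.852  0.364] 1.2688627926138452e-10
scoop35 [ 0.377 -0.305  0.118] [-1.103 -0.345  2.1    0.535  1.03   0.507] 1.5374694137207217e-11
scoop35 [ 0.377 -0.305  0.178] [-1.103 -0.398  2.011  0.499  1.153  0.585] 3.702593787124897e-13
scoop25 [ 0.374 -0.304  0.037] [-1.004 -0.175  2.09   0.373  0.937  0.624] 1.1102230246251565e-15
scoop25 [ 0.374 -0.304  0.117] [-1.004 -0.273  1.992  0.332  1.12   0.703] 1.7653595315689201e-15
scoop25 [ 0.374 -0.304  0.177] [-1.004 -0.317  1.902  0.315  1.248  0.749] 1.1187942258695434e-15
```

```bash
cat > traj.py <<'E'
from kin import *
np.set_printoptions(precision=3,suppress=True)
F=np.array([.622,-.029]); YR=-1.
def tcp_for_lip(lip,yaw,tilt,lean0=35,g=np.array([-.188,0,.026])):
    """lip world point; scoop yaw, tilt lip-down deg; g= grip rel lip in scoop frame"""
    Rs=Ro.from_euler('ZY',[yaw,tilt],degrees=True).as_matrix()
    R=Rs@Rt(0,lean0,1)
    return np.array(lip)+Rs@g+.019*R[:,2], R
if __name__=="__main__":
    q=np.array([-1.1,-.35,2.1,.5,1.03,.5])
    u=np.array([np.cos(np.radians(YR)),np.sin(np.radians(YR))])
    for nm,dx,z,t in [("stage",-.03,.17,0),("stage",-.03,.12,0),("in",.028,.12,0),("t20",.028,.115,20),("t40",.028,.108,40),("t50",.028,.105,50),("t55",.028,.105,55)]:
        P,R=tcp_for_lip([*(F+dx*u),z],YR,t); q,e=ik(P,R,q); print(nm,P,q,e)
E
python3 traj.py
python3 - <<'E'
from h import *
print("to scoop pre")
R=Rt(-13.5,35,1); P=np.array([.366,-.302,.054])+.019*R[:,2]
a=plan(P+[0,0,.12],R,8)
E
```

```text
stage [ 0.415 -0.025  0.18 ] [-0.346 -0.686  2.163  0.21   1.088  1.2  ] 3.3896219164830654e-11
stage [ 0.415 -0.025  0.13 ] [-0.346 -0.659  2.251  0.225  0.977  1.171] 4.718447854656915e-15
in [ 0.473 -0.026  0.13 ] [-0.279 -0.47   2.154  0.195  0.873  1.229] 1.5405344776780536e-11
t20 [ 0.487 -0.027  0.185] [-0.203 -0.229  1.78   0.049  1.333  1.38 ] 1.8379857490366893e-15
t40 [ 0.521 -0.027  0.23 ] [-0.154  0.088  1.375 -0.012  1.765  1.433] 2.220446049250313e-15
t50 [ 0.544 -0.028  0.247] [-0.136  0.264  1.157 -0.034  1.981  1.442] 9.604660338446608e-11
t55 [ 0.557 -0.028  0.256] [-0.129  0.356  1.039 -0.044  2.093  1.444] 1.4434418962739589e-13
to scoop pre
0 dp [-0.0051, 0.0348, -0.0088] rot [-0.96, -1.42, 1.19]
1 dp [-0.0046, 0.035, -0.0081] rot [-0.96, -1.42, 1.19]
2 dp [-0.0041, 0.0352, -0.0074] rot [-0.96, -1.42, 1.19]
3 dp [-0.0035, 0.0354, -0.0067] rot [-0.96, -1.42, 1.19]
4 dp [-0.003, 0.0356, -0.006] rot [-0.96, -1.42, 1.19]
5 dp [-0.0024, 0.0358, -0.0054] rot [-0.96, -1.42, 1.19]
6 dp [-0.0017, 0.0359, -0.0047] rot [-0.96, -1.42, 1.19]
7 dp [-0.0011, 0.036, -0.0041] rot [-0.96, -1.42, 1.19]
```

servo_tool(
  commands=[
    {"dp":[-0.005,0.035,-0.009],"rotation":[-0.96,-1.42,1.19],"fingers":0},
    {"dp":[-0.0045,0.035,-0.008],"rotation":[-0.96,-1.42,1.19],"fingers":0},
    {"dp":[-0.004,0.035,-0.0075],"rotation":[-0.96,-1.42,1.19],"fingers":0},
    {"dp":[-0.0035,0.0355,-0.0065],"rotation":[-0.96,-1.42,1.19],"fingers":0},
    {"dp":[-0.003,0.0355,-0.006],"rotation":[-0.96,-1.42,1.19],"fingers":0},
    {"dp":[-0.0025,0.036,-0.0055],"rotation":[-0.96,-1.42,1.19],"fingers":0},
    {"dp":[-0.0015,0.036,-0.0045],"rotation":[-0.96,-1.42,1.19],"fingers":0},
    {"dp":[-0.001,0.036,-0.004],"rotation":[-0.96,-1.42,1.19],"fingers":0},
    {"dp":[0,0,0],"rotation":[0,0,0],"fingers":0},
    {"dp":[0,0,0],"rotation":[0,0,0],"fingers":0},
  ],
)

```text
clock: 10.58
tcp_pos: [0.3767, -0.3036, 0.1513]
tcp_rot: [2.922, -0.346, 0.901]
wrist_force: [-0.9, 0.6, -0.2]
grip_width: 0.0859
```

```bash
python3 - <<'E'
from h import *
R=Rt(-13.5,35,1); P=np.array([.366,-.302,.054])+.019*R[:,2]
a=plan(P,R,5)
c=optics.camera("wrist"); cv2.imwrite("pics/w5.png",c["img"][:,:,::-1])
E
```

```text
0 dp [-0.0127, 0.0003, 0.0187] rot [-0.05, 0.15, -0.02]
1 dp [-0.0127, 0.0003, 0.0186] rot [-0.05, 0.15, -0.02]
2 dp [-0.0128, 0.0002, 0.0186] rot [-0.05, 0.15, -0.02]
3 dp [-0.0128, 0.0002, 0.0186] rot [-0.05, 0.15, -0.02]
4 dp [-0.0129, 0.0002, 0.0185] rot [-0.05, 0.15, -0.02]
```

View pics/w5.png

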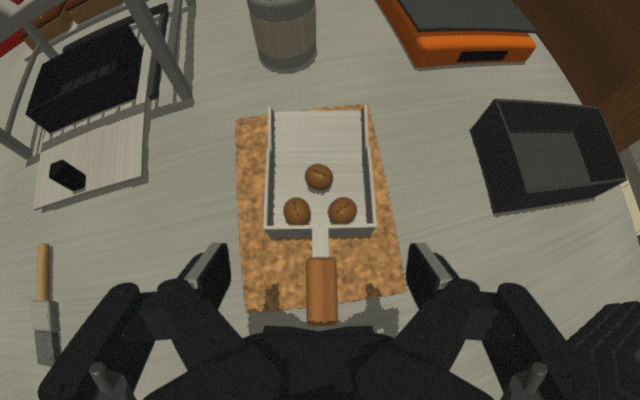

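```bash
python3 - <<'E'
from h import *
np.set_printoptions(precision=4,suppress=True)
o=arm.get_obs(); c=optics.camera("wrist"); p,rv=o["tcp_pos"],o["tcp_rot"]
crop(c["img"],255,90,385,340,2.4,"pics/w5a.png")
W=lambda x,y,z: onz(*wray(c,x,y,p,rv),z)
g=[W(*a,.068) for a in ((307,258),(335,258),(336,316),(306,317))]; print(np.array(g),np.mean(g,0))
b=[W(265,232,.048),W(376,229,.048)]; print(np.array(b), np.mean(b,0),np.degrees(np.arctan2(*(b[0]-b[1])[[1,0]]))-90)
E
```

```text
[[ 0.3851 -0.2963  0.068 ]
 [ 0.38   -0.3174  0.068 ]
 [ 0.3361 -0.3073  0.068 ]
 [ 0.3407 -0.2851  0.068 ]] [ 0.3605 -0.3015  0.068 ]
[[ 0.4179 -0.2658  0.048 ]
 [ 0.398  -0.3597  0.048 ]] [ 0.408  -0.3127  0.048 ] -11.916856982047449
```

View pics/w5a.png

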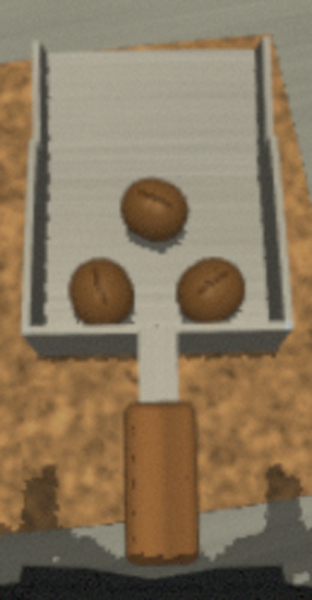

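servo_tool(
  commands=[
    {"dp":[-0.013,0.0004,0.0185],"rotation":[0,0.1,0],"fingers":0},
    {"dp":[-0.013,0.0004,0.0185],"rotation":[0,0.1,0],"fingers":0},
    {"dp":[-0.013,0.0004,0.0185],"rotation":[0,0.1,0],"fingers":0},
    {"dp":[-0.013,0.0004,0.0185],"rotation":[0,0.1,0],"fingers":0},
    {"dp":[-0.013,0.0004,0.0185],"rotation":[0,0.1,0],"fingers":0},
    {"dp":[0,0,0],"rotation":[0,0,0],"fingers":0},
    {"dp":[0,0,0],"rotation":[0,0,0],"fingers":0},
  ],
)

```text
clock: 11.55
tcp_pos: [0.3759, -0.306, 0.0415]
tcp_rot: [2.911, -0.343, 0.917]
wrist_force: [-0.4, 0.5, 0.0]
grip_width: 0.0855
```

```bash
python3 - <<'E'
from h import *
R=Rt(-13,35,1); P=np.array([.364,-.3025,.054])+.019*R[:,2]; print(P)
a=plan(P,R,1)
c=optics.camera("wrist"); cv2.imwrite("pics/w6.png",c["img"][:,:,::-1])
E
```

```text
[ 0.37461864 -0.30495151  0.03843611]
0 dp [-0.003, -0.0007, 0.0016] rot [0.25, 0.02, -0.35]
```

View pics/w6.png

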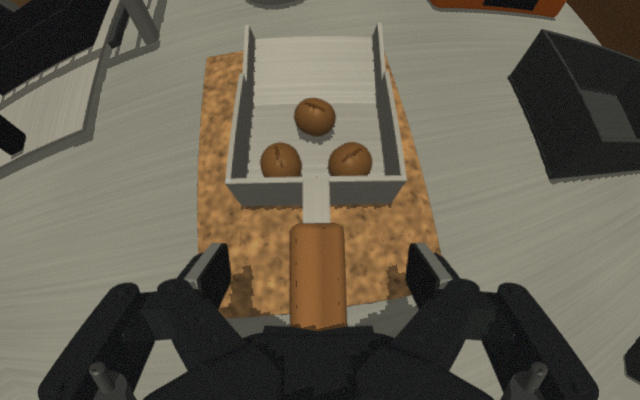

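servo_tool(
  commands=[
    {"dp":[-0.003,0,0.0015],"rotation":[0,0,0],"fingers":0},
    {"dp":[0,0,0],"rotation":[0,0,0],"fingers":0.5},
    {"dp":[0,0,0],"rotation":[0,0,0],"fingers":0.7},
    {"dp":[0,0,0],"rotation":[0,0,0],"fingers":0.8},
    {"dp":[0,0,0],"rotation":[0,0,0],"fingers":1},
    {"dp":[0,0,0],"rotation":[0,0,0],"fingers":1},
    {"dp":[0,0,0],"rotation":[0,0,0],"fingers":1},
    {"dp":[0,0,0],"rotation":[0,0,0],"fingers":1},
  ],
)

```text
clock: 12.6
tcp_pos: [0.374, -0.3056, 0.0379]
tcp_rot: [2.912, -0.344, 0.917]
wrist_force: [-1.2, -0.0, 2.1]
grip_width: 0.023
```

servo_tool(
  commands=[
    {"dp":[0.003,0,-0.004],"rotation":[0,0,0],"fingers":1},
    {"dp":[0.0057,0,-0.0082],"rotation":[0,0,0],"fingers":1},
    {"dp":[0.0086,0,-0.0123],"rotation":[0,0,0],"fingers":1},
    {"dp":[0.0086,0,-0.0123],"rotation":[0,0,0],"fingers":1},
    {"dp":[0.003,0,-0.004],"rotation":[0,0,0],"fingers":1},
    {"dp":[0,0,0],"rotation":[0,0,0],"fingers":1},
  ],
)

```text
clock: 13.35
tcp_pos: [0.3743, -0.306, 0.0885]
tcp_rot: [2.911, -0.343, 0.917]
wrist_force: [0.5, 0.4, -2.3]
grip_width: 0.023
```

```bash
python3 - <<'E'
from h import *
c=optics.camera("wrist"); cv2.imwrite("pics/w7.png",c["img"][:,:,::-1])
c=optics.camera("side"); crop(c["img"],260,130,420,240,5,"pics/s7.png")
E
```

```text
(no output)
```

View pics/w7.png

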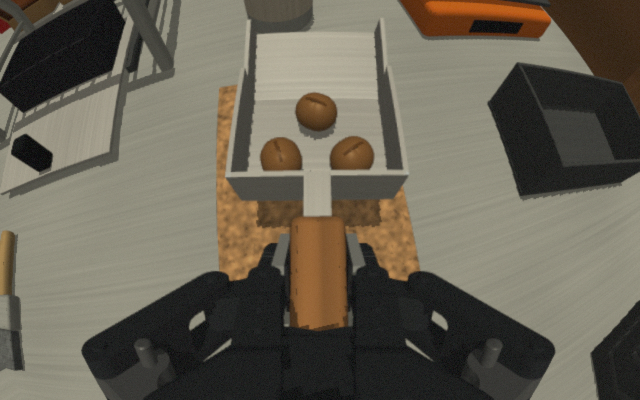

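View pics/s7.png

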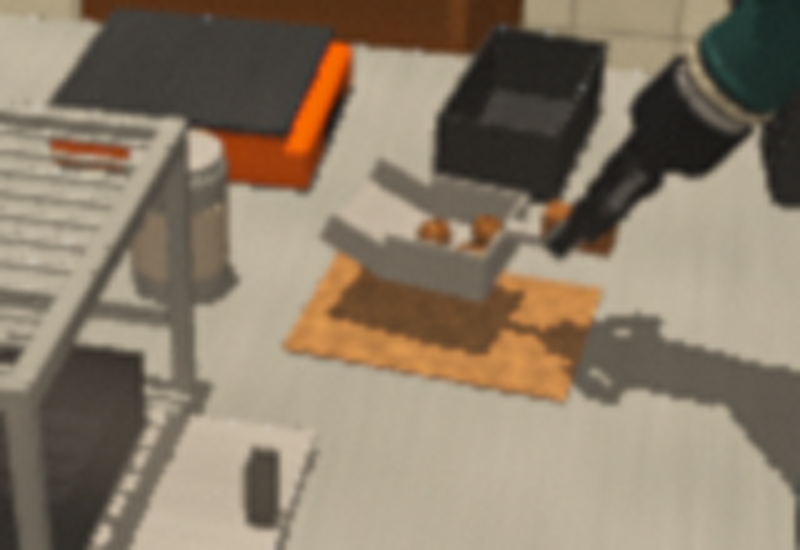

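```bash
python3 - <<'E'
from traj import *
o=arm.get_obs(); q=o["joint_positions"]; R0=Ro.from_rotvec(o["tcp_rot"]).as_matrix()
up=np.array(o["tcp_pos"])+[0,0,.1]; print("up tool",R0.T@[0,0,.025])
P,R=tcp_for_lip([*(F+[-.03,0]),.18],-1,0); print(P)
for f in np.linspace(0,1,6):
    Rf=R0@Ro.from_rotvec(f*Ro.from_matrix(R0.T@R).as_rotvec()).as_matrix()
    q,e=ik(up+f*(P-up),Rf,q); print(q,e)
plan(P,R,10,(up,R0))
E
```

```text
up tool [ 0.014 -0.    -0.021]
[ 0.415 -0.026  0.19 ]
[-1.111 -0.404  1.997  0.496  1.177  0.589] 4.9960036108132044e-15
[-1.015 -0.496  2.052  0.471  1.186  0.657] 3.9054870448751444e-12
[-0.894 -0.579  2.096  0.433  1.186  0.751] 7.241667833727301e-12
[-0.741 -0.643  2.126  0.379  1.174  0.874] 1.5970213677762362e-10
[-0.556 -0.682  2.143  0.304  1.147  1.026] 5.551115123125783e-16
[-0.348 -0.689  2.145  0.209  1.11   1.203] 1.942890293094024e-15
0 dp [-0.0019, -0.0281, -0.0017] rot [0.71, 0.01, -1.03]
1 dp [-0.0014, -0.0282, -0.0013] rot [0.71, 0.01, -1.03]
2 dp [-0.0009, -0.0282, -0.001] rot [0.71, 0.01, -1.03]
3 dp [-0.0004, -0.0282, -0.0006] rot [0.71, 0.01, -1.03]
4 dp [0.0001, -0.0282, -0.0003] rot [0.71, 0.01, -1.03]
5 dp [0.0006, -0.0282, 0.0001] rot [0.71, 0.01, -1.03]
6 dp [0.0011, -0.0282, 0.0004] rot [0.71, 0.01, -1.03]
7 dp [0.0016, -0.0282, 0.0008] rot [0.71, 0.01, -1.03]
8 dp [0.0021, -0.0281, 0.0011] rot [0.71, 0.01, -1.03]
9 dp [0.0026, -0.0281, 0.0015] rot [0.71, 0.01, -1.03]
```

servo_tool(
  commands=[
    {"dp":[0.007,0,-0.0105],"rotation":[0,0,0],"fingers":1},
    {"dp":[0.014,0,-0.021],"rotation":[0,0,0],"fingers":1},
    {"dp":[0.014,0,-0.021],"rotation":[0,0,0],"fingers":1},
    {"dp":[0.014,0,-0.021],"rotation":[0,0,0],"fingers":1},
    {"dp":[0.007,-0.006,-0.0105],"rotation":[0,0,0],"fingers":1},
    {"dp":[-0.002,-0.022,-0.0015],"rotation":[0.71,0,-1.03],"fingers":1},
    {"dp":[-0.0015,-0.028,-0.0015],"rotation":[0.71,0,-1.03],"fingers":1},
    {"dp":[-0.001,-0.028,-0.001],"rotation":[0.71,0,-1.03],"fingers":1},
    {"dp":[-0.0005,-0.028,-0.0005],"rotation":[0.71,0,-1.03],"fingers":1},
    {"dp":[0,-0.028,-0.0005],"rotation":[0.71,0,-1.03],"fingers":1},
    {"dp":[0.0005,-0.028,0],"rotation":[0.71,0,-1.03],"fingers":1},
    {"dp":[0.001,-0.028,0.0005],"rotation":[0.71,0,-1.03],"fingers":1},
    {"dp":[0.0015,-0.028,0.001],"rotation":[0.71,0,-1.03],"fingers":1},
    {"dp":[0.002,-0.028,0.001],"rotation":[0.71,0,-1.03],"fingers":1},
    {"dp":[0.0025,-0.02,0.0015],"rotation":[0.71,0,-1.03],"fingers":1},
    {"dp":[0,-0.008,0],"rotation":[0,0,0],"fingers":1},
    {"dp":[0,0,0],"rotation":[0,0,0],"fingers":1},
  ],
)

```text
clock: 15.58
tcp_pos: [0.4109, -0.0265, 0.1896]
tcp_rot: [2.993, -0.022, 0.938]
wrist_force: [0.2, 0.4, -2.3]
grip_width: 0.023
```

```bash
python3 - <<'E'
from traj import *
P,R=tcp_for_lip([*(F+[-.03,0]),.125],-1,0); print(P); a=plan(P,R,3)
c=optics.camera("wrist"); cv2.imwrite("pics/w8.png",c["img"][:,:,::-1])
c=optics.camera("side"); cv2.imwrite("pics/s8.png",c["img"][:,:,::-1])
E
```

```text
[ 0.415 -0.026  0.135]
0 dp [-0.0092, -0.0002, 0.0156] rot [-0.03, 0.06, 0.04]
1 dp [-0.0092, -0.0002, 0.0156] rot [-0.03, 0.06, 0.04]
2 dp [-0.0092, -0.0002, 0.0156] rot [-0.03, 0.06, 0.04]
```

View pics/w8.png

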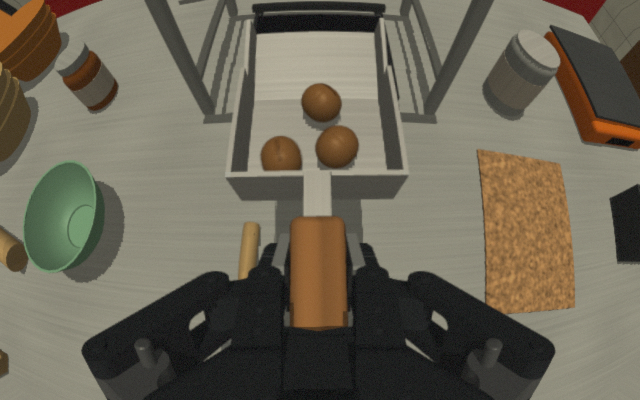

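View pics/s8.png

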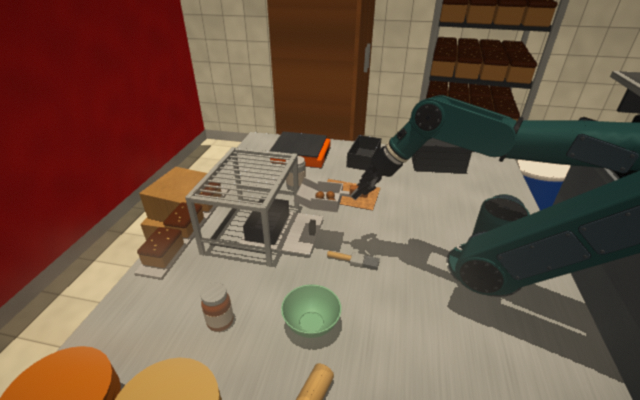

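servo_tool(
  commands=[
    {"dp":[-0.008,0,0.0145],"rotation":[0,0,0],"fingers":1},
    {"dp":[-0.0105,0,0.017],"rotation":[0,0,0],"fingers":1},
    {"dp":[-0.009,0,0.0155],"rotation":[0,0.2,0],"fingers":1},
    {"dp":[0,0,0],"rotation":[0,0,0],"fingers":1},
    {"dp":[0.008,0,0.0055],"rotation":[0,0,0],"fingers":1},
    {"dp":[0.012,0,0.0085],"rotation":[0,0,0],"fingers":1},
    {"dp":[0.012,0,0.0085],"rotation":[0,0,0],"fingers":1},
    {"dp":[0.012,0,0.0085],"rotation":[0,0,0],"fingers":1},
    {"dp":[0.0045,0,0.003],"rotation":[0,0,0],"fingers":1},
    {"dp":[0,0,0],"rotation":[0,0,0],"fingers":1},
  ],
)

```text
clock: 16.92
tcp_pos: [0.4758, -0.0287, 0.1373]
tcp_rot: [2.99, -0.024, 0.947]
wrist_force: [0.1, 0.3, -1.7]
grip_width: 0.0232
```

```bash
python3 - <<'E'
from traj import *
u=np.array([1,-.0175])
o=arm.get_obs(); st=(o["tcp_pos"],Ro.from_rotvec(o["tcp_rot"]).as_matrix())
tl=np.linspace(0,50,9)[1:]
for t in tl:
    P,R=tcp_for_lip([*(F+.03*u),.118-.013*t/50],-1,t); st=plan(P,R,1,st)
print("end",P)
c=optics.camera("side"); crop(c["img"],180,130,400,280,3.6,"pics/s9.png")
c=optics.camera("wrist"); cv2.imwrite("pics/w9.png",c["img"][:,:,::-1])
E
```

```text
0 dp [0.0061, -0.0023, -0.0064] rot [0.0, -6.39, 0.06]
0 dp [0.012, 0.0, -0.0131] rot [0.0, -6.25, -0.0]
0 dp [0.0122, -0.0, -0.013] rot [-0.0, -6.25, -0.0]
0 dp [0.0124, 0.0, -0.0129] rot [0.0, -6.25, 0.0]
0 dp [0.0125, 0.0, -0.0129] rot [-0.0, -6.25, -0.0]
0 dp [0.0127, -0.0, -0.0129] rot [0.0, -6.25, -0.0]
0 dp [0.0129, 0.0, -0.0129] rot [0.0, -6.25, 0.0]
0 dp [0.0131, -0.0, -0.0129] rot [-0.0, -6.25, 0.0]
end [ 0.546 -0.028  0.247]
```

View pics/s9.png

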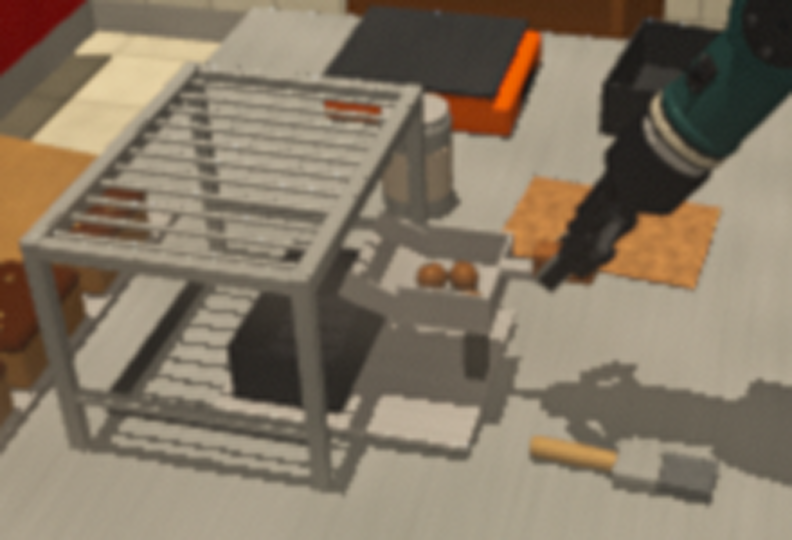

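View pics/w9.png

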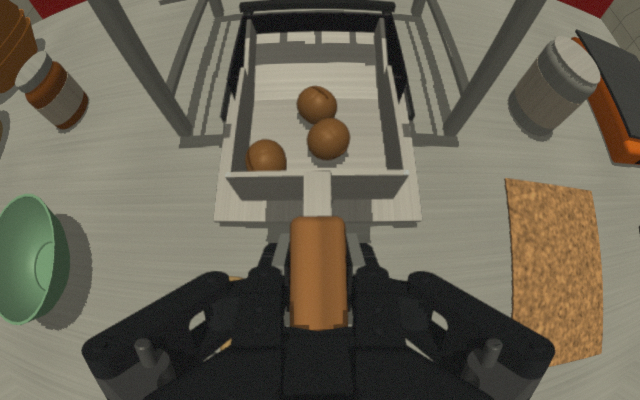

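```bash
python3 - <<'E'
from h import *
np.set_printoptions(precision=4,suppress=True)
o=arm.get_obs(); c=optics.camera("wrist")
crop(c["img"],200,0,440,200,3,"pics/w9a.png")
for v in (25,32,45,68,95):
  for z in (.119,): print(v,z,onz(*wray(c,318,v,o["tcp_pos"],o["tcp_rot"]),z))
E
```

```text
25 0.119 [ 0.6645 -0.032   0.119 ]
32 0.119 [ 0.6548 -0.0318  0.119 ]
45 0.119 [ 0.638  -0.0315  0.119 ]
68 0.119 [ 0.6118 -0.0311  0.119 ]
95 0.119 [ 0.5853 -0.0306  0.119 ]
```

View pics/w9a.png

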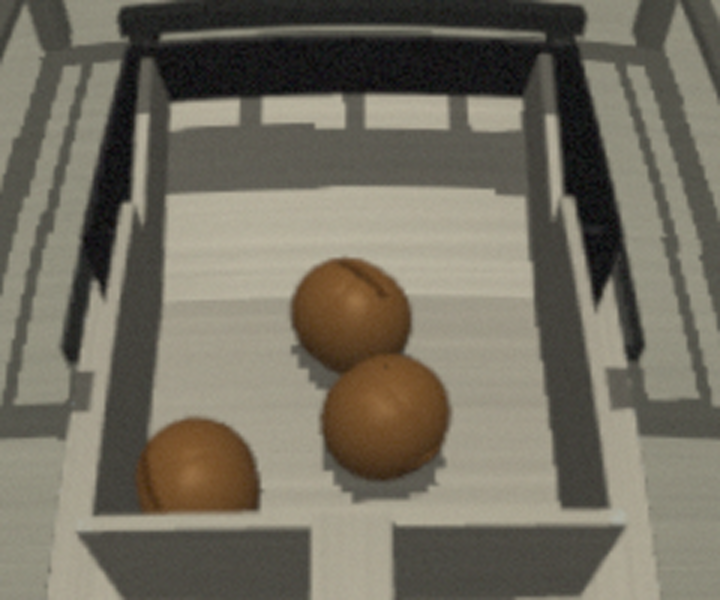

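servo_tool(
  commands=[
    {"dp":[0.007,-0.001,-0.007],"rotation":[0,-6.25,0],"fingers":1},
    {"dp":[0.012,0,-0.013],"rotation":[0,-6.25,0],"fingers":1},
    {"dp":[0.012,0,-0.013],"rotation":[0,-6.25,0],"fingers":1},
    {"dp":[0.0125,0,-0.013],"rotation":[0,-6.25,0],"fingers":1},
    {"dp":[0.0125,0,-0.013],"rotation":[0,-6.25,0],"fingers":1},
    {"dp":[0.0125,0,-0.013],"rotation":[0,-6.25,0],"fingers":1},
    {"dp":[0.013,0,-0.013],"rotation":[0,-6.25,0],"fingers":1},
    {"dp":[0.013,0,-0.013],"rotation":[0,-6.25,0],"fingers":1},
    {"dp":[0,0,0],"rotation":[0,0,0],"fingers":1},
    {"dp":[0,0,0],"rotation":[0,0,0],"fingers":1},
    {"dp":[0,0,0],"rotation":[0,0,0],"fingers":1},
    {"dp":[0,0,0],"rotation":[0,0,0],"fingers":1},
  ],
)

```text
clock: 18.58
tcp_pos: [0.5448, -0.0287, 0.2495]
tcp_rot: [-3.114, 0.026, 0.403]
wrist_force: [0.9, -0.3, -2.7]
grip_width: 0.0234
```

```bash
python3 - <<'E'
from h import *
c=optics.camera("side"); crop(c["img"],180,130,400,280,3.6,"pics/s10.png")
c=optics.camera("wrist"); cv2.imwrite("pics/w10.png",c["img"][:,:,::-1])
E
```

```text
(no output)
```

View pics/s10.png

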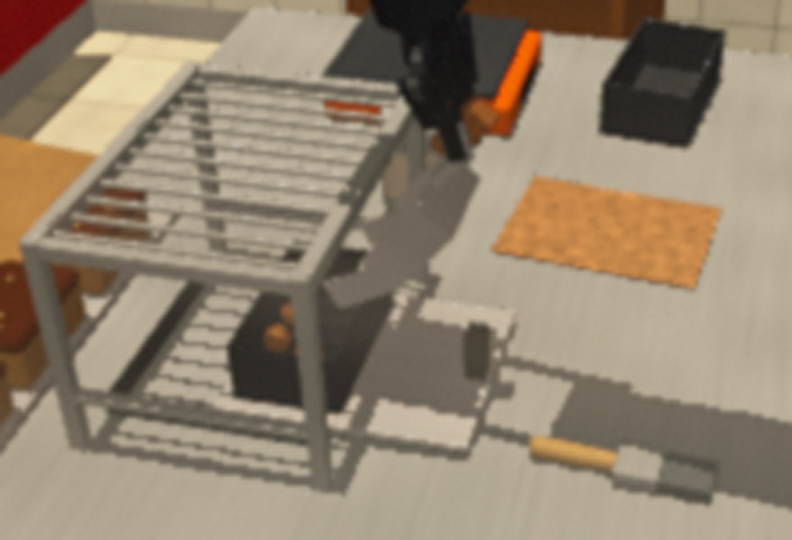

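View pics/w10.png

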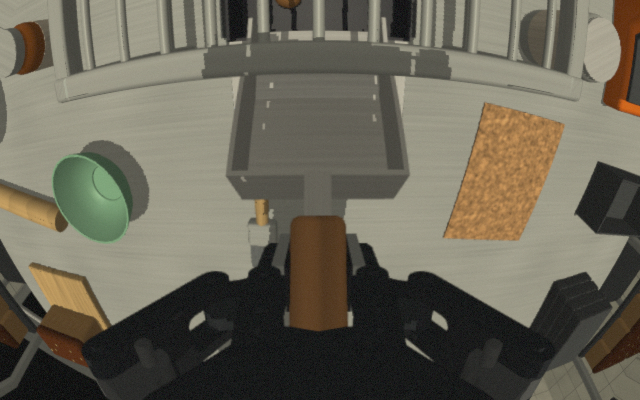

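servo_tool(
  commands=[
    {"dp":[0,0,0],"rotation":[0,-3,0],"fingers":1},
    {"dp":[0,0,0],"rotation":[0,0,0],"fingers":1},
    {"dp":[0,0,0],"rotation":[0,3,0],"fingers":1},
    {"dp":[0,0,0],"rotation":[0,0,0],"fingers":1},
  ],
)

```text
clock: 19.18
tcp_pos: [0.545, -0.0287, 0.2494]
tcp_rot: [-3.114, 0.026, 0.404]
wrist_force: [0.6, -0.2, -0.7]
grip_width: 0.0235
```

```bash
python3 - <<'E'
from h import *
c=optics.camera("side"); crop(c["img"],220,190,320,260,8,"pics/s11.png")
c=optics.camera("scene"); crop(c["img"],310,140,470,290,4,"pics/c11.png")
E
```

```text
(no output)
```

View pics/s11.png

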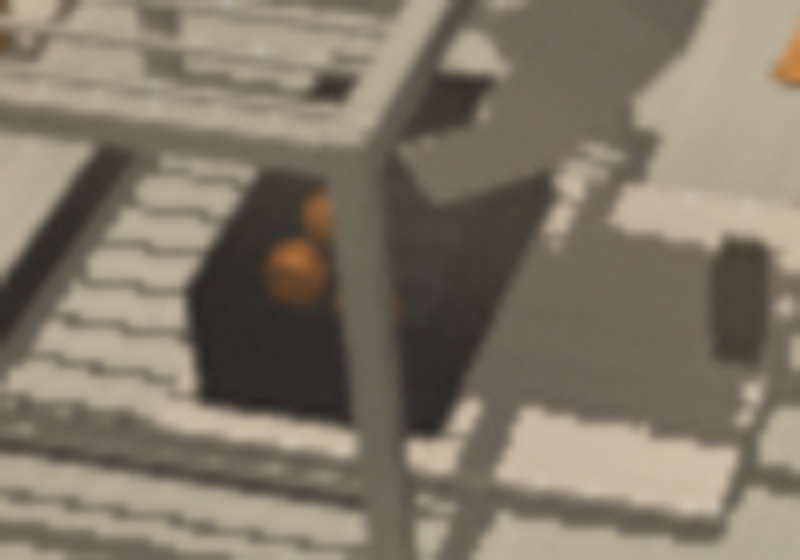

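View pics/c11.png

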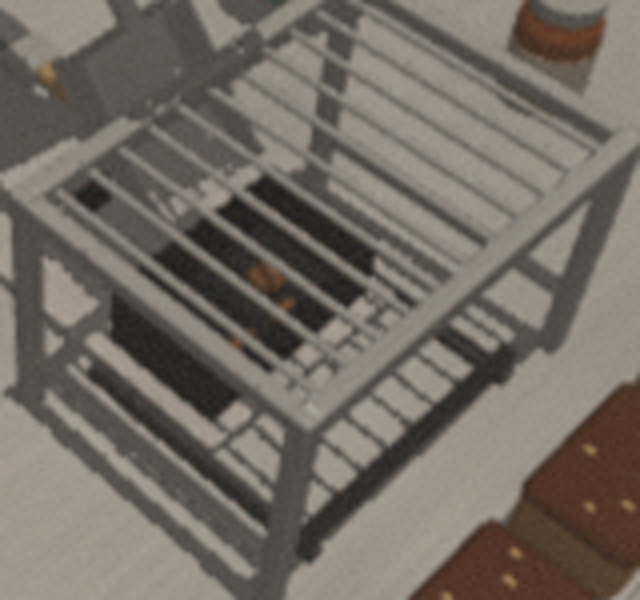

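All three walnuts are in the tin, seen in the side view at (275,340), (290,312) and just behind the post. I'll reverse the tilt and withdraw.

```bash
python3 - <<'E'
from traj import *
u=np.array([1,-.0175])
o=arm.get_obs(); st=(o["tcp_pos"],Ro.from_rotvec(o["tcp_rot"]).as_matrix())
for t,dx,z in ((40,.027,.11),(30,.022,.113),(20,.015,.117),(10,.005,.122),(0,-.01,.128),(0,-.035,.15),(0,-.035,.185)):
    P,R=tcp_for_lip([*(F+dx*u),z],-1,t,35); st=plan(P,R,1,st)
print("end",P)
Pm=np.array([.374,-.3056,.0379]); Rm=Ro.from_rotvec([2.912,-.344,.917]).as_matrix()
st=plan(Pm+[0,0,.14],Rm,10,st)
E
```

```text
0 dp [-0.0201, -0.0011, 0.0229] rot [0.04, 9.85, 0.03]
0 dp [-0.0223, -0.0, 0.0233] rot [-0.0, 10.0, 0.0]
0 dp [-0.0236, -0.0, 0.0212] rot [0.0, 10.0, -0.0]
0 dp [-0.0254, -0.0, 0.0184] rot [-0.0, 10.0, 0.0]
0 dp [-0.0281, -0.0, 0.014] rot [-0.0, 10.0, -0.0]
0 dp [-0.0079, -0.0, -0.0324] rot [0.0, 0.0, 0.0]
0 dp [0.0201, 0.0, -0.0287] rot [0.0, 0.0, 0.0]
end [ 0.41  -0.025  0.195]
0 dp [-0.0035, 0.0281, -0.0003] rot [-0.71, -0.0, 1.02]
1 dp [-0.003, 0.0281, 0.0] rot [-0.71, -0.0, 1.02]
2 dp [-0.0025, 0.0282, 0.0004] rot [-0.71, -0.0, 1.02]
3 dp [-0.002, 0.0282, 0.0007] rot [-0.71, -0.0, 1.02]
4 dp [-0.0015, 0.0283, 0.0011] rot [-0.71, -0.0, 1.02]
5 dp [-0.001, 0.0283, 0.0014] rot [-0.71, -0.0, 1.02]
6 dp [-0.0005, 0.0283, 0.0018] rot [-0.71, -0.0, 1.02]
7 dp [-0.0, 0.0282, 0.0021] rot [-0.71, -0.0, 1.02]
8 dp [0.0005, 0.0282, 0.0024] rot [-0.71, -0.0, 1.02]
9 dp [0.001, 0.0282, 0.0028] rot [-0.71, -0.0, 1.02]
```

servo_tool(
  commands=[
    {"dp":[-0.01,0,0.0115],"rotation":[0,5,0],"fingers":1},
    {"dp":[-0.01,0,0.0115],"rotation":[0,5,0],"fingers":1},
    {"dp":[-0.011,0,0.0117],"rotation":[0,5,0],"fingers":1},
    {"dp":[-0.011,0,0.0117],"rotation":[0,5,0],"fingers":1},
    {"dp":[-0.012,0,0.0106],"rotation":[0,5,0],"fingers":1},
    {"dp":[-0.012,0,0.0106],"rotation":[0,5,0],"fingers":1},
    {"dp":[-0.0127,0,0.0092],"rotation":[0,5,0],"fingers":1},
    {"dp":[-0.0127,0,0.0092],"rotation":[0,5,0],"fingers":1},
    {"dp":[-0.014,0,0.007],"rotation":[0,5,0],"fingers":1},
    {"dp":[-0.014,0,0.007],"rotation":[0,4.8,0],"fingers":1},
    {"dp":[0,0,0],"rotation":[0,0,0],"fingers":1},
  ],
)

```text
clock: 20.65
tcp_pos: [0.4364, -0.0262, 0.1282]
tcp_rot: [2.997, -0.026, 0.928]
wrist_force: [0.9, -0.4, -2.6]
grip_width: 0.0231
```

```bash
python3 - <<'E'
from traj import *
u=np.array([1,-.0175])
o=arm.get_obs(); st=(o["tcp_pos"],Ro.from_rotvec(o["tcp_rot"]).as_matrix())
for dx,z in ((-.035,.15),(-.035,.185)):
    P,R=tcp_for_lip([*(F+dx*u),z],-1,0,35); st=plan(P,R,1,st)
c=optics.camera("wrist"); cv2.imwrite("pics/w12.png",c["img"][:,:,::-1])
E
```

```text
0 dp [-0.0037, -0.0005, -0.0416] rot [-0.08, 0.59, -0.03]
0 dp [0.0201, 0.0, -0.0287] rot [0.0, 0.0, 0.0]
```

View pics/w12.png

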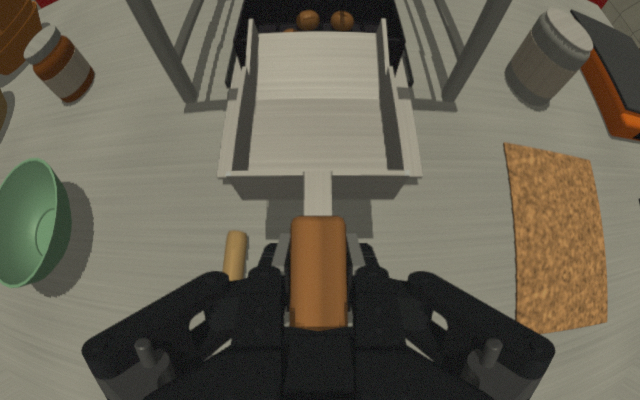

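servo_tool(
  commands=[
    {"dp":[-0.002,0,-0.021],"rotation":[0,0.3,0],"fingers":1},
    {"dp":[-0.002,0,-0.021],"rotation":[0,0.3,0],"fingers":1},
    {"dp":[0.01,0,-0.0145],"rotation":[0,0,0],"fingers":1},
    {"dp":[0.01,0.008,-0.0145],"rotation":[0,0,0],"fingers":1},
    {"dp":[-0.0035,0.02,-0.0005],"rotation":[-0.71,0,1.02],"fingers":1},
    {"dp":[-0.003,0.028,0],"rotation":[-0.71,0,1.02],"fingers":1},
    {"dp":[-0.0025,0.028,0.0005],"rotation":[-0.71,0,1.02],"fingers":1},
    {"dp":[-0.002,0.028,0.0005],"rotation":[-0.71,0,1.02],"fingers":1},
    {"dp":[-0.0015,0.0285,0.001],"rotation":[-0.71,0,1.02],"fingers":1},
    {"dp":[-0.001,0.0285,0.0015],"rotation":[-0.71,0,1.02],"fingers":1},
    {"dp":[-0.0005,0.0285,0.002],"rotation":[-0.71,0,1.02],"fingers":1},
    {"dp":[0,0.028,0.002],"rotation":[-0.71,0,1.02],"fingers":1},
    {"dp":[0.0005,0.028,0.0025],"rotation":[-0.71,0,1.02],"fingers":1},
    {"dp":[0.001,0.028,0.003],"rotation":[-0.71,0,1.02],"fingers":1},
    {"dp":[0,0,0],"rotation":[0,0,0],"fingers":1},
    {"dp":[0,0,0],"rotation":[0,0,0],"fingers":1},
  ],
)

```text
clock: 22.7
tcp_pos: [0.3778, -0.307, 0.184]
tcp_rot: [2.908, -0.34, 0.932]
wrist_force: [-0.0, 0.3, -2.7]
grip_width: 0.0234
```

```bash
python3 - <<'E'
from traj import *
Pm=np.array([.374,-.3056,.0379]); Rm=Ro.from_rotvec([2.912,-.344,.917]).as_matrix()
plan(Pm+[0,0,.012],Rm,6)
c=optics.camera("wrist"); cv2.imwrite("pics/w13.png",c["img"][:,:,::-1])
E
```

```text
0 dp [-0.0135, -0.0, 0.0178] rot [-0.01, -0.09, 0.02]
1 dp [-0.0135, -0.0, 0.0178] rot [-0.01, -0.09, 0.02]
2 dp [-0.0135, -0.0, 0.0178] rot [-0.01, -0.09, 0.02]
3 dp [-0.0134, -0.0, 0.0179] rot [-0.01, -0.09, 0.02]
4 dp [-0.0134, -0.0, 0.0179] rot [-0.01, -0.09, 0.02]
5 dp [-0.0134, -0.0, 0.0179] rot [-0.01, -0.09, 0.02]
```

View pics/w13.png

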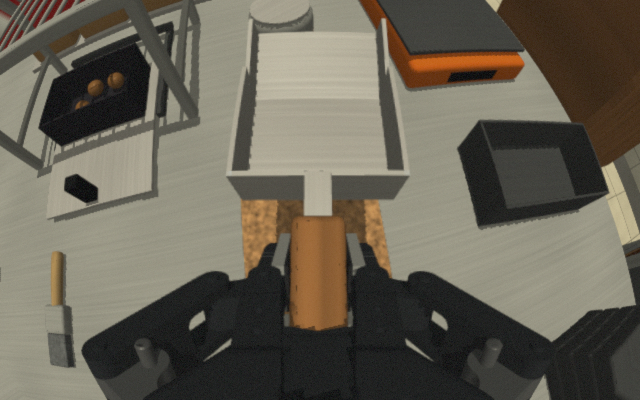

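servo_tool(
  commands=[
    {"dp":[-0.0135,0,0.018],"rotation":[0,-0.1,0],"fingers":1},
    {"dp":[-0.0135,0,0.018],"rotation":[0,-0.1,0],"fingers":1},
    {"dp":[-0.0135,0,0.018],"rotation":[0,-0.1,0],"fingers":1},
    {"dp":[-0.0135,0,0.018],"rotation":[0,-0.1,0],"fingers":1},
    {"dp":[-0.0135,0,0.018],"rotation":[0,-0.1,0],"fingers":1},
    {"dp":[-0.0135,0,0.018],"rotation":[0,-0.1,0],"fingers":1},
    {"dp":[0,0,0],"rotation":[0,0,0],"fingers":1},
    {"dp":[-0.002,0,0.003],"rotation":[0,0,0],"fingers":1},
    {"dp":[-0.002,0,0.003],"rotation":[0,0,0],"fingers":1},
    {"dp":[0,0,0],"rotation":[0,0,0],"fingers":1},
  ],
)

```text
clock: 24.0
tcp_pos: [0.3739, -0.3055, 0.041]
tcp_rot: [2.913, -0.342, 0.917]
wrist_force: [-0.3, 0.2, -2.5]
grip_width: 0.0233
```

servo_tool(
  commands=[
    {"dp":[-0.0012,0,0.0016],"rotation":[0,0,0],"fingers":1},
    {"dp":[-0.0005,0,0.0008],"rotation":[0,0,0],"fingers":1},
    {"dp":[0,0,0],"rotation":[0,0,0],"fingers":1},
  ],
)

```text
clock: 24.38
tcp_pos: [0.3739, -0.3056, 0.0381]
tcp_rot: [2.913, -0.343, 0.917]
wrist_force: [-0.4, 0.4, -1.1]
grip_width: 0.023
```

servo_tool(
  commands=[
    {"dp":[-0.0002,0,0.0003],"rotation":[0,0,0],"fingers":1},
    {"dp":[0,0,0],"rotation":[0,0,0],"fingers":0.7},
    {"dp":[0,0,0],"rotation":[0,0,0],"fingers":0.6},
    {"dp":[0,0,0],"rotation":[0,0,0],"fingers":0.3},
    {"dp":[0,0,0],"rotation":[0,0,0],"fingers":0},
    {"dp":[0,0,0],"rotation":[0,0,0],"fingers":0},
    {"dp":[0,0,0],"rotation":[0,0,0],"fingers":0},
  ],
)

```text
clock: 25.25
tcp_pos: [0.3737, -0.3053, 0.0373]
tcp_rot: [2.914, -0.343, 0.916]
wrist_force: [-0.2, -0.3, -0.4]
grip_width: 0.0854
```

```bash
python3 - <<'E'
from h import *
c=optics.camera("wrist"); cv2.imwrite("pics/w14.png",c["img"][:,:,::-1])
c=optics.camera("side"); crop(c["img"],260,130,420,240,5,"pics/s14.png")
E
```

```text
(no output)
```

View pics/w14.png

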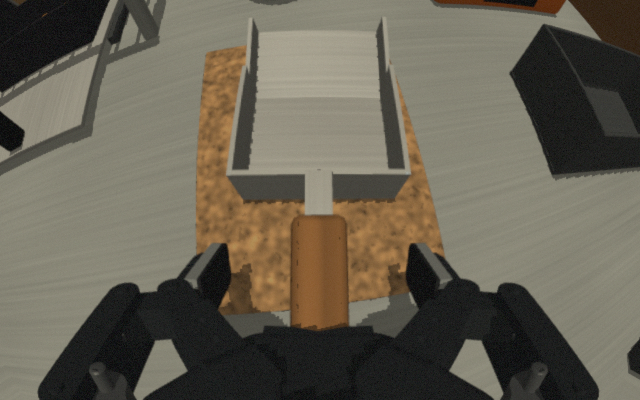

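View pics/s14.png

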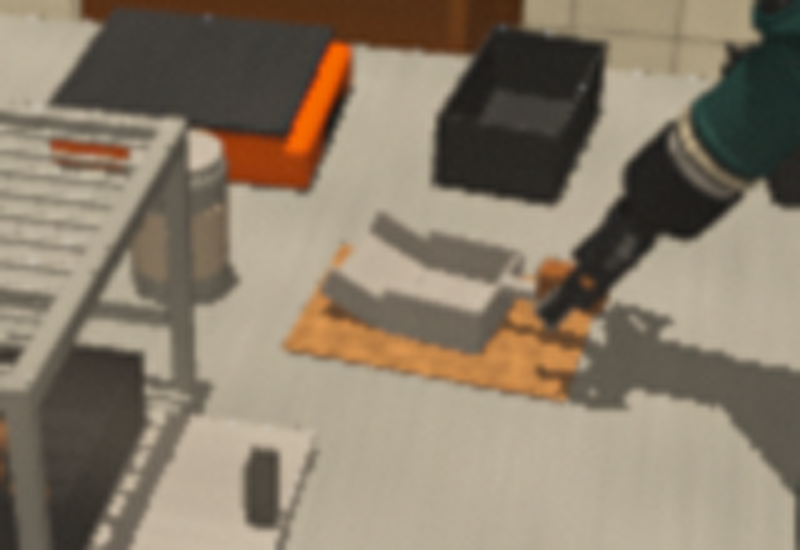

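servo_tool(
  commands=[
    {"dp":[0.0143,0,-0.0205],"rotation":[0,0,0],"fingers":0},
    {"dp":[0.0143,0,-0.0205],"rotation":[0,0,0],"fingers":0},
    {"dp":[0.0143,0,-0.0205],"rotation":[0,0,0],"fingers":0},
    {"dp":[0.0143,0,-0.0205],"rotation":[0,0,0],"fingers":0},
    {"dp":[0.0143,0,-0.0205],"rotation":[0,0,0],"fingers":0},
    {"dp":[0,0,0],"rotation":[0,0,0],"fingers":0},
  ],
)

```text
clock: 26.1
tcp_pos: [0.3743, -0.3068, 0.1649]
tcp_rot: [2.908, -0.34, 0.92]
wrist_force: [0.0, -0.8, 0.2]
grip_width: 0.0849
```

```bash
python3 - <<'E'
from traj import *
o=arm.get_obs(); q=o["joint_positions"]; R=Rt(-1,42,1)
for P in ([.45,-.028,.15],[.475,-.028,.10],[.48,-.028,.04],[.53,-.029,.037],[.585,-.03,.037]):
    qq,e=ik(np.array(P),R,q if P[0]<.46 else qq); print(P,qq,e)
st=plan([.45,-.028,.15],R,9)
plan([.478,-.028,.038],R,4,st)
c=optics.camera("wrist"); cv2.imwrite("pics/w15.png",c["img"][:,:,::-1])
W=lambda x,y,z: onz(*wray(c,x,y,o["tcp_pos"],o["tcp_rot"]),z)
E
```

```text
[0.45, -0.028, 0.15] [-0.348 -0.64   2.252  0.294  0.846  1.123] 2.7755575615628914e-15
[0.475, -0.028, 0.1] [-0.314 -0.496  2.284  0.321  0.668  1.092] 7.399800411002033e-10
[0.48, -0.028, 0.04] [-0.308 -0.368  2.345  0.42   0.489  0.976] 7.195632978351796e-14
[0.53, -0.029, 0.037] [-0.262 -0.21   2.244  0.408  0.421  1.012] 3.467474330727493e-15
[0.585, -0.03, 0.037] [-0.225 -0.069  2.125  0.374  0.388  1.067] 6.065007886601152e-10
0 dp [-0.0001, -0.0321, 0.0019] rot [0.87, 0.76, -1.07]
1 dp [0.0005, -0.0321, 0.0024] rot [0.87, 0.76, -1.07]
2 dp [0.001, -0.032, 0.0029] rot [0.87, 0.76, -1.07]
3 dp [0.0016, -0.0319, 0.0034] rot [0.87, 0.76, -1.07]
4 dp [0.0021, -0.0318, 0.0039] rot [0.87, 0.76, -1.07]
5 dp [0.0027, -0.0317, 0.0044] rot [0.87, 0.76, -1.07]
6 dp [0.0032, -0.0316, 0.0049] rot [0.87, 0.76, -1.07]
7 dp [0.0037, -0.0315, 0.0054] rot [0.87, 0.76, -1.07]
8 dp [0.0042, -0.0313, 0.006] rot [0.87, 0.76, -1.07]
0 dp [-0.0135, -0.0001, 0.0255] rot [0.0, 0.0, 0.0]
1 dp [-0.0135, -0.0001, 0.0255] rot [0.0, 0.0, 0.0]
2 dp [-0.0135, -0.0001, 0.0255] rot [0.0, 0.0, 0.0]
3 dp [-0.0135, -0.0001, 0.0255] rot [0.0, 0.0, 0.0]
```

View pics/w15.png

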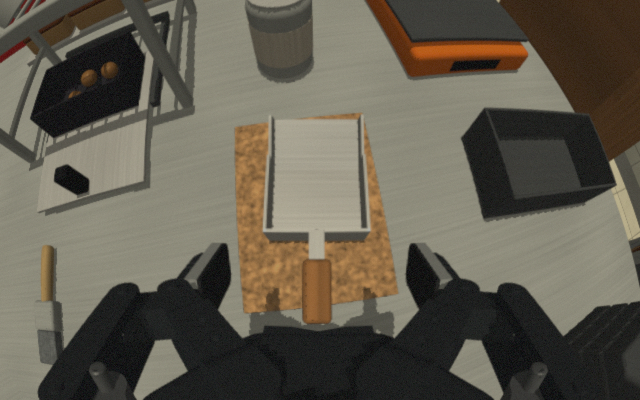

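servo_tool(
  commands=[
    {"dp":[0,-0.032,0.002],"rotation":[0.87,0.76,-1.07],"fingers":1},
    {"dp":[0.0005,-0.032,0.0025],"rotation":[0.87,0.76,-1.07],"fingers":1},
    {"dp":[0.001,-0.032,0.003],"rotation":[0.87,0.76,-1.07],"fingers":1},
    {"dp":[0.0015,-0.032,0.0035],"rotation":[0.87,0.76,-1.07],"fingers":1},
    {"dp":[0.002,-0.032,0.004],"rotation":[0.87,0.76,-1.07],"fingers":1},
    {"dp":[0.0025,-0.0315,0.0045],"rotation":[0.87,0.76,-1.07],"fingers":1},
    {"dp":[0.003,-0.0315,0.005],"rotation":[0.87,0.76,-1.07],"fingers":1},
    {"dp":[0.0035,-0.0315,0.0055],"rotation":[0.87,0.76,-1.07],"fingers":1},
    {"dp":[0.004,-0.0315,0.006],"rotation":[0.87,0.76,-1.07],"fingers":1},
    {"dp":[0,0,0],"rotation":[0,0,0],"fingers":1},
    {"dp":[0,0,0],"rotation":[0,0,0],"fingers":1},
  ],
)

```text
clock: 27.52
tcp_pos: [0.4485, -0.0269, 0.1457]
tcp_rot: [2.934, -0.028, 1.118]
wrist_force: [-0.7, 0.1, -0.6]
grip_width: 0.0001
```

```bash
python3 - <<'E'
from traj import *
plan([.478,-.028,.038],Rt(-1,42,1),4)
o=arm.get_obs(); c=optics.camera("wrist"); cv2.imwrite("pics/w16.png",c["img"][:,:,::-1])
E
```

```text
0 dp [-0.0124, 0.0003, 0.025] rot [-0.06, 0.08, -0.04]
1 dp [-0.0124, 0.0003, 0.025] rot [-0.06, 0.08, -0.04]
2 dp [-0.0125, 0.0002, 0.025] rot [-0.06, 0.08, -0.04]
3 dp [-0.0125, 0.0002, 0.025] rot [-0.06, 0.08, -0.04]
```

View pics/w16.png

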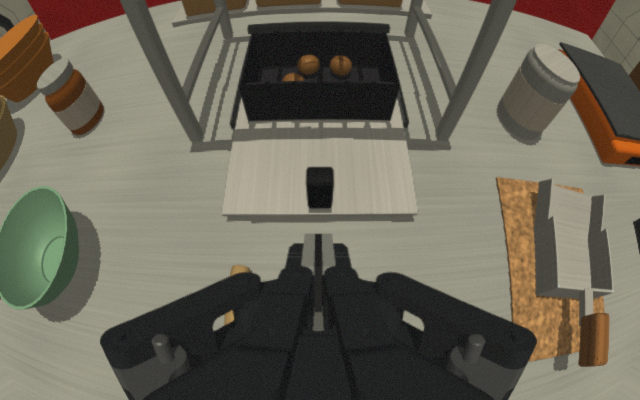

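The three walnuts are in the tin at (308,66), (340,66) and (291,78). The knob at (320,187) is dead ahead. I'll go down and check.

servo_tool(
  commands=[
    {"dp":[-0.0125,0,0.025],"rotation":[0,0,0],"fingers":1},
    {"dp":[-0.0125,0,0.025],"rotation":[0,0,0],"fingers":1},
    {"dp":[-0.0125,0,0.025],"rotation":[0,0,0],"fingers":1},
    {"dp":[-0.0125,0,0.024],"rotation":[0,0,0],"fingers":1},
    {"dp":[0,0,0],"rotation":[0,0,0],"fingers":1},
    {"dp":[0,0,0],"rotation":[0,0,0],"fingers":1},
  ],
)

```text
clock: 28.32
tcp_pos: [0.4782, -0.0277, 0.041]
tcp_rot: [2.931, -0.03, 1.122]
wrist_force: [0.8, 0.3, 0.3]
grip_width: 0.0001
```

```bash
python3 - <<'E'
from traj import *
plan([.57,-.0285,.040],Rt(-1,42,1),10)
c=optics.camera("side"); crop(c["img"],180,130,400,280,3.6,"pics/s17.png")
E
```

```text
0 dp [0.0068, -0.0001, 0.0062] rot [-0.01, 0.01, -0.02]
1 dp [0.0068, -0.0001, 0.0062] rot [-0.01, 0.01, -0.02]
2 dp [0.0068, -0.0001, 0.0062] rot [-0.01, 0.01, -0.02]
3 dp [0.0068, -0.0001, 0.0062] rot [-0.01, 0.01, -0.02]
4 dp [0.0068, -0.0001, 0.0062] rot [-0.01, 0.01, -0.02]
5 dp [0.0068, -0.0001, 0.0062] rot [-0.01, 0.01, -0.02]
6 dp [0.0068, -0.0001, 0.0062] rot [-0.01, 0.01, -0.02]
7 dp [0.0068, -0.0001, 0.0062] rot [-0.01, 0.01, -0.02]
8 dp [0.0068, -0.0001, 0.0062] rot [-0.01, 0.01, -0.02]
9 dp [0.0068, -0.0001, 0.0062] rot [-0.01, 0.01, -0.02]
```

View pics/s17.png

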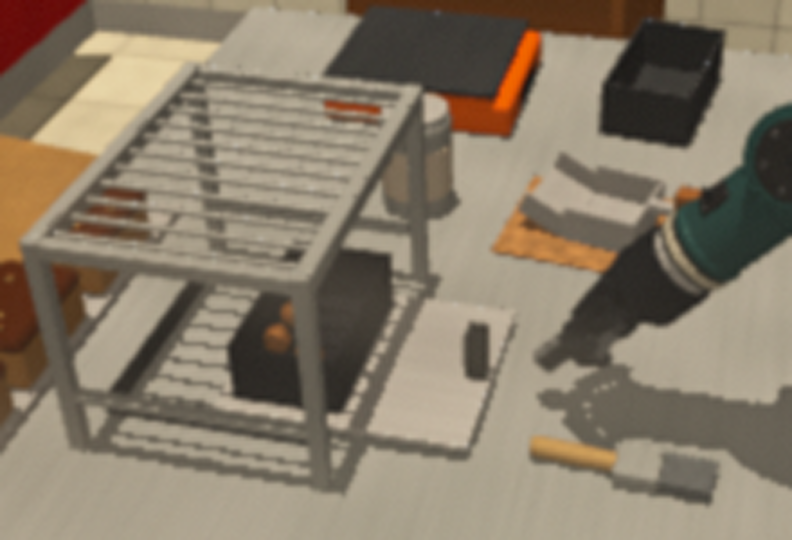

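servo_tool(
  commands=[
    {"dp":[0.0068,0,0.0062],"rotation":[0,0,0],"fingers":1},
    {"dp":[0.0068,0,0.0062],"rotation":[0,0,0],"fingers":1},
    {"dp":[0.0068,0,0.0062],"rotation":[0,0,0],"fingers":1},
    {"dp":[0.0068,0,0.0062],"rotation":[0,0,0],"fingers":1},
    {"dp":[0.0068,0,0.0062],"rotation":[0,0,0],"fingers":1},
    {"dp":[0.0068,0,0.0062],"rotation":[0,0,0],"fingers":1},
    {"dp":[0.0068,0,0.0062],"rotation":[0,0,0],"fingers":1},
    {"dp":[0.0068,0,0.0062],"rotation":[0,0,0],"fingers":1},
    {"dp":[0.0068,0,0.0062],"rotation":[0,0,0],"fingers":1},
    {"dp":[0.0068,0,0.0062],"rotation":[0,0,0],"fingers":1},
    {"dp":[0,0,0],"rotation":[0,0,0],"fingers":1},
  ],
)

```text
clock: 29.75
tcp_pos: [0.5707, -0.0285, 0.0395]
tcp_rot: [2.932, -0.028, 1.122]
wrist_force: [-0.5, 0.1, -0.5]
grip_width: -0.0003
```

```bash
python3 - <<'E'
from h import *
c=optics.camera("side"); crop(c["img"],180,130,400,280,3.6,"pics/s18.png")
E
```

```text
(no output)
```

View pics/s18.png

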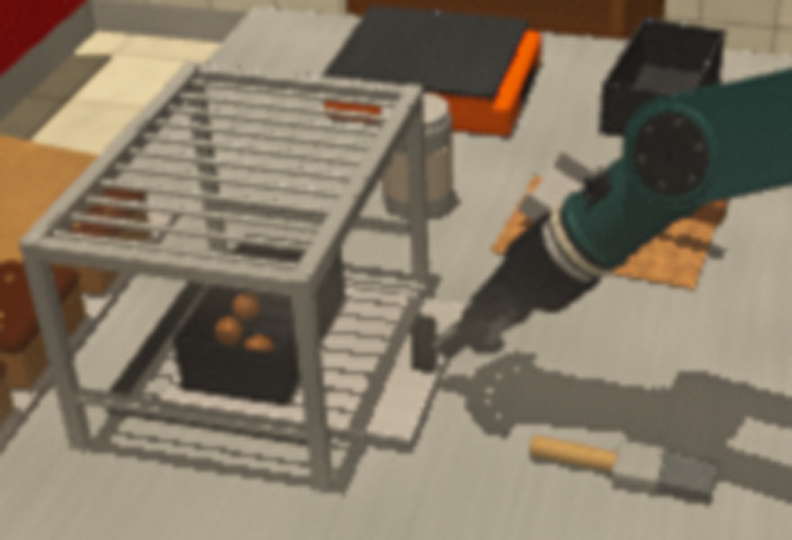

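servo_tool(
  commands=[
    {"dp":[0.002,0,0.002],"rotation":[0,0,0],"fingers":1},
    {"dp":[0.002,0,0.002],"rotation":[0,0,0],"fingers":1},
    {"dp":[0.002,0,0.0018],"rotation":[0,0,0],"fingers":1},
    {"dp":[0,0,0],"rotation":[0,0,0],"fingers":1},
  ],
)

```text
clock: 30.3
tcp_pos: [0.5782, -0.0284, 0.0388]
tcp_rot: [2.933, -0.028, 1.121]
wrist_force: [0.1, 0.3, 0.0]
grip_width: -0.0001
```

servo_tool(
  commands=[
    {"dp":[0.002,0,0.0018],"rotation":[0,0,0],"fingers":1},
    {"dp":[0.002,0,0.0018],"rotation":[0,0,0],"fingers":1},
    {"dp":[0,0,0],"rotation":[0,0,0],"fingers":1},
  ],
)

```text
clock: 30.68
tcp_pos: [0.5837, -0.0284, 0.0388]
tcp_rot: [2.933, -0.028, 1.121]
wrist_force: [-0.0, 0.2, -0.7]
grip_width: 0.0003
```

servo_tool(
  commands=[
    {"dp":[0.0015,0,0.0013],"rotation":[0,0,0],"fingers":1},
    {"dp":[0.0015,0,0.0013],"rotation":[0,0,0],"fingers":1},
    {"dp":[0,0,0],"rotation":[0,0,0],"fingers":1},
  ],
)

```text
clock: 31.05
tcp_pos: [0.5876, -0.0285, 0.0389]
tcp_rot: [2.933, -0.028, 1.121]
wrist_force: [-0.1, -0.4, 0.0]
grip_width: -0.0001
```

servo_tool(
  commands=[
    {"dp":[0.0015,0,0.0013],"rotation":[0,0,0],"fingers":1},
    {"dp":[0.0015,0,0.0013],"rotation":[0,0,0],"fingers":1},
  ],
)

```text
clock: 31.3
tcp_pos: [0.5911, -0.0285, 0.0386]
tcp_rot: [2.934, -0.027, 1.119]
wrist_force: [-16.9, -1.4, 11.1]
grip_width: 0.0
```

```bash
python3 - <<'E'
from h import *
c=optics.camera("side"); crop(c["img"],180,130,400,280,3.6,"pics/s19.png")
E
```

```text
(no output)
```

View pics/s19.png

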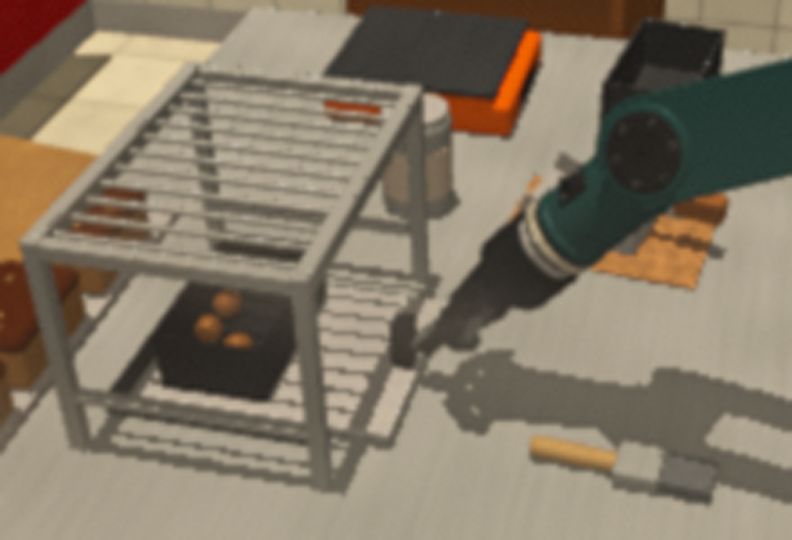

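The force of 17 N means the tray has hit its home stop. I'll retreat.

servo_tool(
  commands=[
    {"dp":[-0.0015,0,-0.0015],"rotation":[0,0,0],"fingers":1},
    {"dp":[-0.005,0,-0.02],"rotation":[0,0,0],"fingers":1},
    {"dp":[0,0,-0.04],"rotation":[0,0,0],"fingers":1},
    {"dp":[0,0,-0.05],"rotation":[0,0,0],"fingers":1},
    {"dp":[0.01,0,-0.03],"rotation":[0,0,0],"fingers":1},
    {"dp":[0,0,0],"rotation":[0,0,0],"fingers":1},
    {"dp":[0,0,0],"rotation":[0,0,0],"fingers":1},
    {"dp":[0,0,0],"rotation":[0,0,0],"fingers":1},
  ],
)

```text
clock: 32.35
tcp_pos: [0.4991, -0.0272, 0.1444]
tcp_rot: [2.936, -0.028, 1.116]
wrist_force: [-0.1, 0.0, -0.3]
grip_width: 0.0002
```

```bash
python3 - <<'E'
from h import *
np.set_printoptions(precision=4,suppress=True)
o=arm.get_obs()
c=optics.camera("wrist"); cv2.imwrite("pics/w20.png",c["img"][:,:,::-1])
W=lambda x,y,z: onz(*wray(c,x,y,o["tcp_pos"],o["tcp_rot"]),z)
c2=optics.camera("scene"); cv2.imwrite("pics/c20.png",c2["img"][:,:,::-1])
c3=optics.camera("side"); crop(c3["img"],180,130,400,280,3.6,"pics/s20.png")
E
```

```text
(no output)
```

View pics/w20.png

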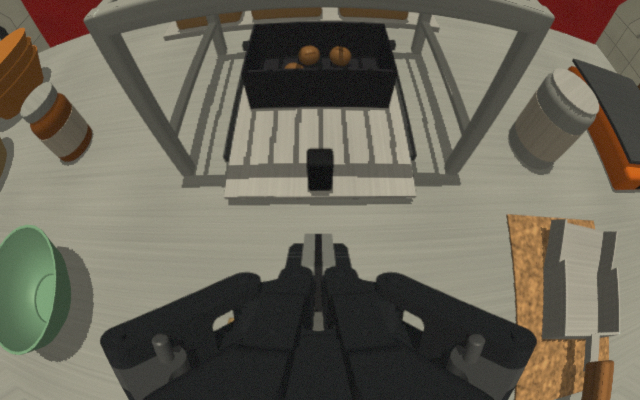

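View pics/s20.png

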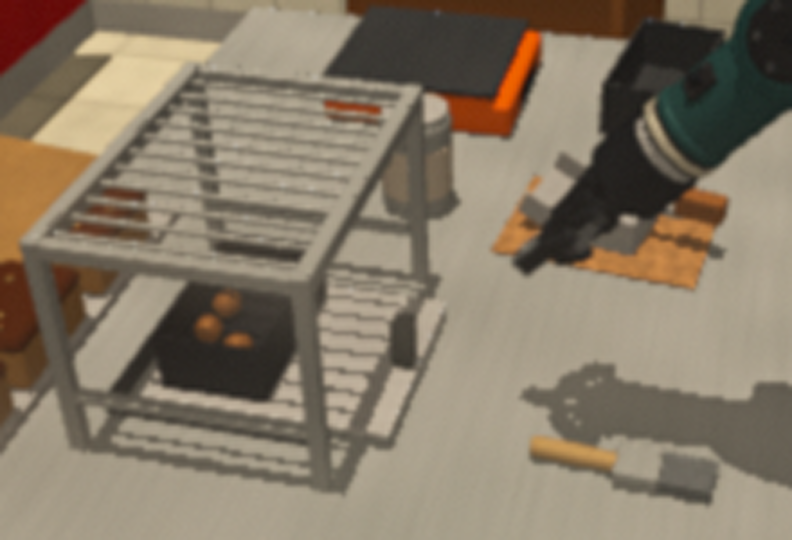

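View pics/c20.png

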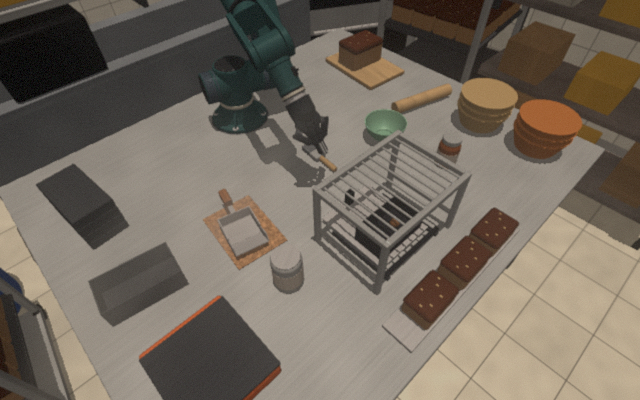

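The tray is home, the three walnuts are in the tin, and the scoop is upright on the mat. The arm is clear of everything and the bystanders look unmoved.

```bash
python3 -c "
from rig import arm
print(arm.job_done())"
```

```text
the job is handed in; nothing more can be done
None
```

I carried out all four steps in order and handed the job in at about 32.5 s of the 72 s allowed; no verdict was reported.

**What I did:**
- **Tray out:** I gripped the knob and pulled until the stop resisted, with a wrist force of about 59 N along the pull.
- **Pour:** I carried the scoop level under the front rail, tipped it 50° over the tin, and all three walnuts rolled in.
- **Scoop back:** I set the empty scoop on the mat where it had stood and let go.
- **Tray home:** I pushed the knob with shut fingers until the stop answered with about 17 N, then drew the arm back.

**Last checks:**
- The final wrist and side pictures show the three walnuts in the tin and the tray home. The scene picture shows the scoop upright on the mat.
- The bowl, jar, can, brush and empty tin look unmoved in the pictures; I judged this by eye.
- The wrist force reads about zero.

**Two small disagreements, neither acted on:**
- The tray now sits a few millimetres farther in than at the start, so it may not have been quite home then.
- The hand moved about 67 mm during the pull, not 70 mm, so I took the tray as out from the resistance and the pictures.

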